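# Load jaw models into the curing box under its propped hood

## Task

Load the curing box: lift its hood until it stays up, swing the prop rod up and let the hood down onto it, so that the rod is home in the socket and carries the hood, then stand every jaw model from the green mat, teeth up, flat on the chamber floor under the propped hood. When all are in, lift the hood off the rod, fold the rod right down onto its rest, shut the hood fully and swing the clamp lever all the way down onto it. Leave the jar, the bowl and the brush where they are.

Things in the scene. Friction and masses are not known exactly. Their poses are not given: they have to be found in the camera images.
- box: light-curing box, open-topped chamber 240 mm deep (x) by 340 wide (y), fixed. Origin: centre of its underside; x points from its front (robot side) to its hinge side, y to its left. Rim 60 mm high, walls 8 mm; chamber floor 12 mm above the origin, x -112 to 112, y -162 to 162 mm. With the hood propped only the floor's front (x below 0) is open from straight above
- hood (a joint): hood, a white 240 x 340 x 35 mm panel (0.9 kg) over the box, hinged along the box's far rim: 0 shut, grows as its front rises, stop at 1.42 rad. Stiff, damped hinge: let go above 1.36 rad the hood stays up by itself, below 1.30 rad it sinks, to shut if nothing holds it. On the seated rod it stands at 1.2 rad. Lifting takes about 6 N at the handle
- hood_hinge (a point): point on the hood's hinge axis (along the box's y), level in y with the handle's middle: at x 120, y 40, z 60 mm in the box's frame
- hood_handle (a point): middle of the hood's steel handle: a 12 mm round bar, 100 mm long, along the box's y, 45 mm in front of the hood's front edge; 285 mm out from the hinge axis and 18 mm above it when shut. Moves with the hood
- hood_socket (a point): the seat in the socket, a steel bracket on the hood's left side: where the centre of the rod's round end sits when home. 120 mm out from the hinge axis, 5 mm under the hood's underside. The bracket is open below and towards the hinge; a stop wall on its handle side holds the rod's end. Moves with the hood
- rod (a joint): prop rod, 10 mm steel, on the outside of the box's left wall: 0 lying forward on its rest, grows as its end rises and swings over towards the hinge; pi/2 upright, stop at 2.07 rad. Past upright it leans on that stop by itself, its end under the socket's path: lowering the hood sets the socket on it and shifts it home, 2.00 rad. Moves easily; before upright it falls forward onto its rest
- rod_pivot (a point): point on the rod's pivot axis (along the box's y), level in y with the middle of the rod's hand grip
- rod_grip (a point): middle of the rod's hand grip: a black round sleeve, 13 mm thick and 50 mm long, that sticks out sideways (along the box's +y, away from the box), 100 mm from the rod's pivot; its middle is 52 mm outside the rod. Moves with the rod
- rod_tip (a point): centre of the rod's round end, 149 mm from its pivot
- clamp (a joint): clamp lever in front of the box: 0 fully down, its rubber foot on the hood's front edge; grows as it swings up and over towards the robot, stop at 1.95 rad; about 1.3 rad is upright. Stiff (about 2 N at its grip), stays where it is left
- clamp_pivot (a point): middle of the clamp lever's pivot (axis along the box's y), 28 mm in front of the box, 115 mm above the box's underside
- clamp_knob (a point): centre of the lever's black grip, a short round bar across its end, 24 mm thick and 28 mm long along the box's y with flat ends, 78 mm from the pivot (75 mm ahead of it and 22 mm above it when the lever is down). Moves with the lever
- model1: one of two to four alike sectional jaw models in beige stone, 52 mm long (its x) by 28 wide (its y), 24 high: a 14 mm high base with a row of teeth on top. Origin: centre of its underside, z up through the teeth. Starts teeth up on the green mat; None if absent
- model2: one of two to four alike sectional jaw models in beige stone, 52 mm long (its x) by 28 wide (its y), 24 high: a 14 mm high base with a row of teeth on top. Origin: centre of its underside, z up through the teeth. Starts teeth up on the green mat; None if absent
- model3: one of two to four alike sectional jaw models in beige stone, 52 mm long (its x) by 28 wide (its y), 24 high: a 14 mm high base with a row of teeth on top. Origin: centre of its underside, z up through the teeth. Starts teeth up on the green mat; None if absent
- model4: one of two to four alike sectional jaw models in beige stone, 52 mm long (its x) by 28 wide (its y), 24 high: a 14 mm high base with a row of teeth on top. Origin: centre of its underside, z up through the teeth. Starts teeth up on the green mat; None if absent
- mat: green cutting mat, 280 x 300 x 2 mm, fixed, on which the models start
- jar: amber jar 52 mm across, 85 mm high; a bystander, origin under its centre
- bowl: black rubber mixing bowl 110 mm across, 50 mm high; a bystander, origin under its centre
- brush: flat bench brush, 170 mm long, lying; a bystander
There are look-alikes about, which are no part of the job. Leave any pink look-alike of the model3 alone.

How it is judged:
By the outcome, as a careful person would: the job done as asked, in the order asked, and still so for the second after the job is handed in, with the robot touching nothing.
Of model1, model2, model3, model4 only 2 to 4 are there at a start; the rules pass over those that are not, and their reading is None.
At some moment in a run one of model1, model2, model3, model4 may be knocked a few centimetres aside while the robot is not near it.
Once in a run the grip may slacken for a moment while it holds something.
It also fails if it takes over 210 s, if anything falls off the work surface, if the arm or the gripper's body presses on something with over 40 N, if the wrist force passes 120 N, or if a joint passes its speed limit or range.

## Robot

A 7-joint arm with a two-finger parallel gripper is mounted at the origin on the work surface. World frame = base frame: x ahead of the robot, y to its left, z up, the work surface at z = 0. Lengths are in m, angles in rad, forces in N, time in s.
With the tool pointing down it reaches from about 0.4 to 0.875 m from the base axis. Payload 19.3 kg.
Tool frame: the origin (TCP) lies at the very end of the fingers, on their centre line; the grasp point (between the pads) lies 19 mm behind it; z points along the fingers, y is the direction in which the jaws open and shut (so a half turn about z gives the same grasp; the last joint's range is limited). The gripper opens to 85 mm and grips with 20 to 120 N. Pads are 22 mm wide; open, the fingers measure 114 mm over their backs; the gripper's body (76 mm by 85 mm) begins 54 mm behind the grasp point. The pads swing forward as they close: fully open they stand 13 mm farther back than shut.
Start: joints at [1.152, 0.521, -0.036, 1.599, 0.021, 1.021, -0.113], TCP at [0.214, -0.587, 0.231] pointing down, gripper open.
Joint ranges: [-2.91, 2.91], [-0.3, 2.13], [-1.5, 1.42], [0.17, 2.43], [-1.26, 4.41], [0.16, 1.93], [-2.52, 2.52]. Speed limits (rad/s): [1.89, 1.89, 2.39, 2.39, 3.01, 3.01, 3.01].

## Interface

Orientations are given as [roll, pitch, yaw] about the fixed x, y, z axes, in that order (R = Rz(yaw) Ry(pitch) Rx(roll)).
In Python, from workcell import bot, grab_frame, calibration, workorder gives the robot as it stands.
- The arm moves only by the tool move_arm, never from a script. Its arguments are lists of equal length, an entry for each row: "jaw": the closure in counts, from 0 (fully open) to 255 (shut); "dp": the shift along the tool's x, y, z in units of 800 mm (1.0 is 800 mm), a list of three; "rotation": the turn, a rotation vector about the tool's x, y, z in units of pi rad (1.0 is pi rad), a list of three. In form: {"jaw": [jaw, ...], "dp": [[dx, dy, dz], ...], "rotation": [[rx, ry, rz], ...]}. A call has 1 to 10 rows; each row shifts and turns the commanded pose from where the row before left it, along the tool's axes as they then stand; what a row does not reach is not made up. A row lasts 1/8 s, in which the tool goes at most 62.5 mm and 10.7 degrees, less where a joint would pass 70% of its speed; a pose out of reach is approached as far as the arm can. A call with a number of a shift or a turn outside -1 to 1 is refused whole. A call with a gripper value outside its range is refused whole. The fingers move at their own pace and stop on an object; "squeeze" is the grip in N (left out, the last holds). Time passes only in rows, so rows that do not move let the fingers close. It gives the time, the measured TCP pose, the force and the opening at its end, in the units of the state.
- bot.observe(): the state, without advancing time (a new reading comes with each control period).
- grab_frame(name): name is "side" or "top" or "wrist"; returns the picture (480x640x3 uint8, blue, green, red); there is no depth.
- calibration(name): a dict with "camera_matrix" (3x3 intrinsics, pixels), "dist" ([k1, k2, p1, p2, k3] as OpenCV has them; the pictures are not rectified), "T" (4x4, takes a point from camera to world coordinates). Camera axes: x right, y down, z forward; pixel columns grow to the right and rows downward; lengths in m; the calibration is good to about 2 mm. A picture is of the moment at which its call begins: read the wrist's pose just before it. calibration takes no time and is no camera call; for the wrist camera it gives the pose at the moment of the call.
- workorder.job_done(): hands the job in, once; it reports no verdict.
The state is a dict: "clock": time; "qpos": joint angles; "qd": joint speeds; "joint_efforts": joint torques, N m; "position": TCP position; "tool_rot": TCP orientation; "force": force on the tool from outside, world axes, zero at the start; "moment": the same for the moment, N m; "grip_width": finger opening in m.
Only numpy, scipy, OpenCV 4.12 (cv2) and the standard library are available. Lean on these libraries where they do the work, as an engineer would, in place of code of your own. Each camera call takes 0.05 s, during which the arm holds its last target. There are 200 camera calls.

## Working session

There is one attempt and no reset: what is moved stays moved. The work goes in short steps, Python scripts to look and compute and a tool call to move; the robot and the scene stay as the last step left them, time stands still between calls to the robot, and variables do not carry over. Pictures are saved under pics/ and viewed, about 12 in all and at most 16, crops included, and the job is handed in when it is done.

Besides the shell and the picture viewer there is one more tool, called after "Call:" by a JSON object that holds its "method" and its "body", one argument or row to a line. move_arm: Moves the arm, as the interface text tells. Shifts and turns lie within -1 to 1; 1 stands for 800 mm of shift or pi rad of turn. Its arguments: {"type":"object","properties":{"jaw":{"type":"array","items":{"type":"number"}},"dp":{"type":"array","items":{"type":"array","items":{"type":"number","minimum":-1,"maximum":1}}},"rotation":{"type":"array","items":{"type":"array","items":{"type":"number","minimum":-1,"maximum":1}}},"squeeze":{"type":"number"}},"required":["jaw","dp","rotation"]}

```bash
ls; mkdir -p pics; python3 - <<'E'
from workcell import bot, grab_frame, calibration, workorder
import cv2, numpy as np
s=bot.observe(); print({k:np.round(v,3).tolist() for k,v in s.items()})
for n in("side","top"):
    im=grab_frame(n); cv2.imwrite(f"pics/{n}0.png",im)
    c=calibration(n); print(n,np.round(c["camera_matrix"],1).tolist(),np.round(c["dist"],3).tolist(),np.round(c["T"],3).tolist())
E
```

```text
pics
{'clock': 0.0, 'qpos': [1.152, 0.522, -0.036, 1.6, 0.021, 1.021, -0.113], 'qd': [0.0, 0.001, -0.0, 0.001, 0.002, -0.0, -0.0], 'joint_efforts': [0.004, -92.708, 1.981, -36.992, 0.018, 0.008, -0.0], 'position': [0.213, -0.587, 0.231], 'tool_rot': [-3.14, 0.0, 0.349], 'force': [0.156, 0.333, 0.414], 'moment': [0.031, -0.001, -0.019], 'grip_width': 0.085}
side [[547.9, 0.0, 326.3], [0.0, 547.9, 245.5], [0.0, 0.0, 1.0]] [-0.128, 0.0, 0.0, 0.0, 0.0] [[-0.853, -0.37, 0.368, 0.058], [-0.522, 0.591, -0.615, 0.777], [0.01, -0.717, -0.697, 0.987], [0.0, 0.0, 0.0, 1.0]]
top [[484.1, 0.0, 318.2], [0.0, 484.1, 232.7], [0.0, 0.0, 1.0]] [-0.081, 0.0, 0.0, 0.0, 0.0] [[-0.024, -0.979, 0.2, 0.276], [-1.0, 0.024, -0.002, -0.001], [-0.003, -0.2, -0.98, 1.355], [0.0, 0.0, 0.0, 1.0]]
```

View pics/top0.png

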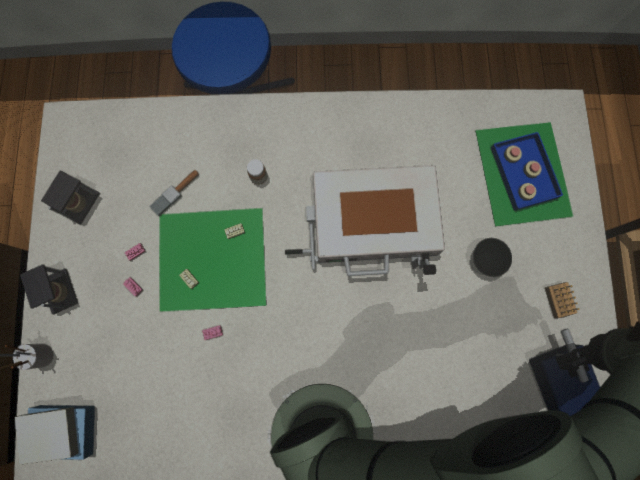

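View pics/side0.png

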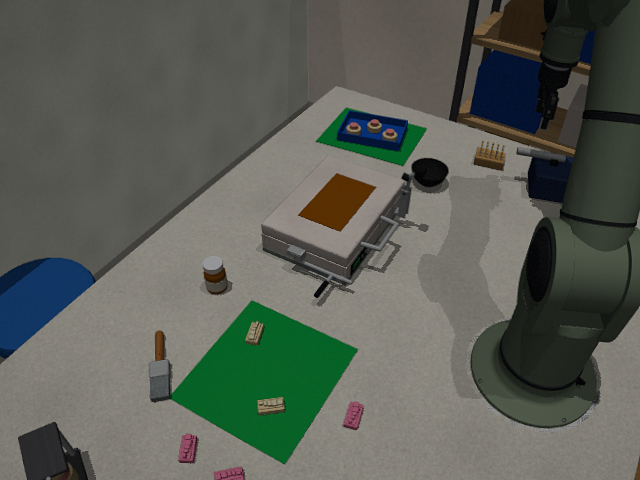

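Top view: two beige models on the green mat at (234,231) and (189,279). Look-alikes are pink at (135,252), (133,287) and (212,333), off the mat. The box is at (378,213), the rod grip at (297,252), the handle at (367,270) and the clamp at (425,270). Next I'll crop in closer.

```bash
python3 - <<'E'
import cv2, numpy as np
t=cv2.imread("pics/top0.png");s=cv2.imread("pics/side0.png")
a=cv2.resize(t[155:300,280:450],None,fx=4.7,fy=4.1,interpolation=cv2.INTER_CUBIC)
a=cv2.resize(t[160:300,280:450],None,fx=4,fy=4,interpolation=cv2.INTER_CUBIC)
cv2.imwrite("pics/topc.png",a)
b=cv2.resize(s[155:305,250:440],None,fx=4,fy=4,interpolation=cv2.INTER_CUBIC)
cv2.imwrite("pics/sidec.png",b)
E
```

```text
(no output)
```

View pics/topc.png

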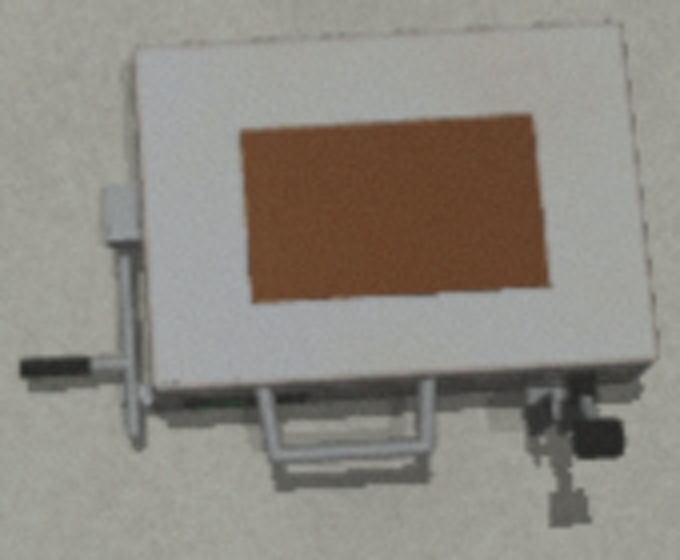

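View pics/sidec.png

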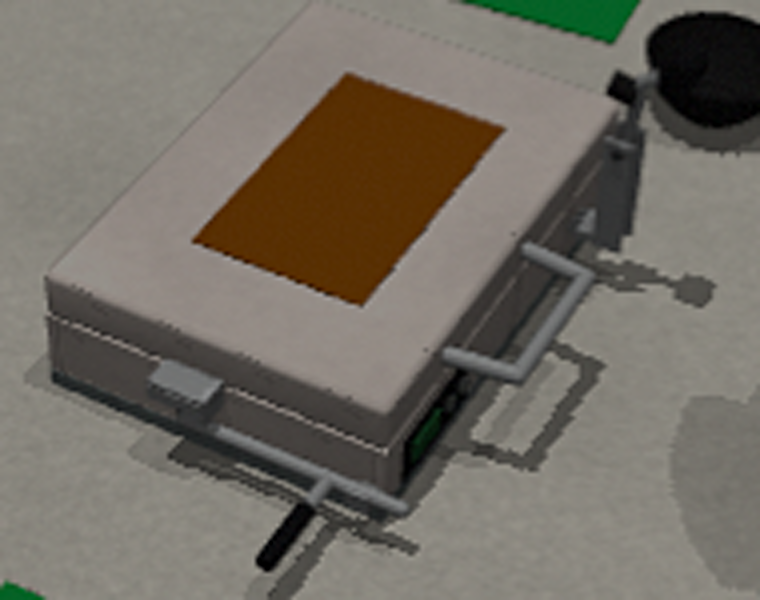

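Side crop: rod tip at (402,509), sleeve (308,507)-(264,565), handle bar (518,375)-(592,275). The clamp lever is up, with its knob at (622,87). Next I'll fit the box pose and triangulate from both views.

```bash
cat > h.py <<'E'
import cv2, numpy as np
from scipy.optimize import least_squares
from workcell import bot, grab_frame, calibration, workorder
def proj(c,P):
    T=np.linalg.inv(c["T"]); r,_=cv2.Rodrigues(T[:3,:3])
    return cv2.projectPoints(np.asarray(P,float).reshape(-1,1,3),r,T[:3,3],np.asarray(c["camera_matrix"],float),np.asarray(c["dist"],float))[0].reshape(-1,2)
def ray(c,uv):
    n=cv2.undistortPoints(np.array([[uv]],float),np.asarray(c["camera_matrix"],float),np.asarray(c["dist"],float))[0,0]
    T=np.asarray(c["T"]); return T[:3,3],T[:3,:3]@np.array([n[0],n[1],1.])
def onz(c,uv,z):
    o,d=ray(c,uv); return o+d*(z-o[2])/d[2]
def tri(obs): # [(c,uv),...]
    A=0;b=0;R=[ray(*q) for q in obs]
    for o,d in R:
        d=d/np.linalg.norm(d); M=np.eye(3)-np.outer(d,d); A=A+M; b=b+M@o
    X=np.linalg.solve(A,b)
    return X,[round(float(np.linalg.norm(np.cross(d/np.linalg.norm(d),X-o))),4) for o,d in R]
def shot(n,f=None):
    c=calibration(n) ; im=grab_frame(n)
    if f: cv2.imwrite("pics/"+f,im)
    return c,im
def boxw(B,p):
    x,y,a=B; p=np.asarray(p,float).reshape(-1,3); c,s=np.cos(a),np.sin(a)
    return np.c_[x+c*p[:,0]-s*p[:,1],y+s*p[:,0]+c*p[:,1],p[:,2]]
E
python3 - <<'E'
from h import *
ct,cs=calibration("top"),calibration("side")
tp=lambda u,v:np.array([(u+.5)/4-.5+280,(v+.5)/4-.5+160])
sp=lambda u,v:np.array([(u+.5)/4-.5+250,(v+.5)/4-.5+155])
P=[[.12,.17,.095],[.12,-.17,.095],[-.12,-.17,.095],[-.12,.17,.095],[-.165,.04,.078]]
ut=[tp(135,47),tp(622,26),tp(655,358),tp(153,388),tp(354,452)]
us=[sp(48,280),sp(312,0),sp(620,105),sp(390,415),sp(555,325)]
f=lambda B:np.r_[(proj(ct,boxw(B,P))-ut).ravel(),(proj(cs,boxw(B,P))-us).ravel()]
r=least_squares(f,[.62,-.1,0],loss="soft_l1"); B=r.x
print("box",B.round(4),f(B).reshape(-1,2).round(1).tolist())
def tb(n,a,b):
    X,e=tri([(ct,a),(cs,b)]); a=B[2]; R=np.array([[np.cos(a),np.sin(a)],[-np.sin(a),np.cos(a)]])
    print(n,X.round(4),e,"box",(R@(X[:2]-B[:2])).round(4))
tb("handle",ut[4],us[4]); tb("tip",tp(135,440),sp(402,509)); tb("grip",tp(56,366),sp(287,536)); tb("knob",tp(598,438),sp(622,87))
tb("cornerFL",ut[3],us[3]);tb("m1",(234,231),(255,333));tb("m2",(189,279),(271,406))
np.save("box.npy",B)
E
```

```text
box [ 0.5924 -0.1651  0.0404] [[-1.4, -0.3], [0.1, -2.4], [2.1, 0.5], [-0.3, 1.3], [-0.5, -0.1], [-1.5, -1.0], [0.1, -0.6], [1.3, -1.0], [0.3, 0.1], [-0.0, 0.8]]
handle [ 0.4259 -0.1328  0.0797] [0.0006, 0.0006] box [-0.1651  0.039 ]
tip [0.445  0.0132 0.0387] [0.0031, 0.0031] box [-0.1401  0.184 ]
grip [0.4949 0.0655 0.0367] [0.0001, 0.0001] box [-0.0881  0.2343]
knob [ 0.4373 -0.2707  0.1638] [0.0181, 0.0181] box [-0.1592 -0.0993]
cornerFL [ 0.4683 -0.0013  0.0931] [0.001, 0.001] box [-0.1174  0.1686]
m1 [0.5609 0.2355 0.0131] [0.0001, 0.0001] box [-0.0153  0.4015]
m2 [0.4278 0.3619 0.0099] [0.0008, 0.0008] box [-0.1432  0.5332]
```

Call:
{"method": "move_arm", "body": {
  "jaw": [150, 150, 150, 150, 150, 150, 150, 150],
  "dp": [
    [0, 0, -0.0156],
    [0, 0, -0.0156],
    [0, 0, -0.0156],
    [0, 0, -0.0156],
    [0, 0, -0.0156],
    [0, 0, -0.0156],
    [0, 0, -0.0156],
    [0, 0, -0.0156]
  ],
  "rotation": [
    [0, 0, -0.0502],
    [0, 0, -0.0502],
    [0, 0, -0.0502],
    [0, 0, -0.0502],
    [0, 0, -0.0502],
    [0, 0, -0.0502],
    [0, 0, -0.0502],
    [0, 0, -0.0502]
  ],
  "squeeze": 30
}}

```text
clock: 1.1
position: [0.2135, -0.5872, 0.3312]
tool_rot: [-3.141, -0.001, 1.616]
force: [0.2, -0.9, -0.9]
grip_width: 0.0353
```

Call:
{"method": "move_arm", "body": {
  "jaw": [150, 150, 150, 150, 150, 150, 150, 150, 150, 150],
  "dp": [
    [0.0556, 0.0289, 0],
    [0.0556, 0.0289, 0],
    [0.0556, 0.0289, 0],
    [0.0556, 0.0289, 0],
    [0.0556, 0.0289, 0],
    [0.0556, 0.0289, 0],
    [0.0556, 0.0289, 0],
    [0.0556, 0.0289, 0],
    [0.0556, 0.0289, 0],
    [0.0556, 0.0289, 0]
  ],
  "rotation": [
    [0, 0, 0],
    [0, 0, 0],
    [0, 0, 0],
    [0, 0, 0],
    [0, 0, 0],
    [0, 0, 0],
    [0, 0, 0],
    [0, 0, 0],
    [0, 0, 0],
    [0, 0, 0]
  ]
}}

```text
clock: 2.35
position: [0.4273, -0.1323, 0.3311]
tool_rot: [-3.142, 0.0, 1.61]
force: [0.5, -0.6, -0.1]
grip_width: 0.035
```

```bash
python3 - <<'E'
from h import *
c,im=shot("wrist","w1.png")
B=np.load("box.npy")
print(np.round(c["T"],3).tolist(), proj(c,boxw(B,[[-.165,.04,.078],[-.12,.17,.095],[-.165,-.01,.078],[-.165,.09,.078]])).round(1).tolist())
E
```

```text
[[0.999, 0.037, 0.012, 0.424], [0.039, -0.946, -0.322, -0.048], [-0.001, 0.322, -0.947, 0.473], [0.0, 0.0, 0.0, 1.0]] [[326.6, 200.0], [373.2, 70.1], [326.7, 242.5], [326.5, 154.0]]
```

View pics/w1.png

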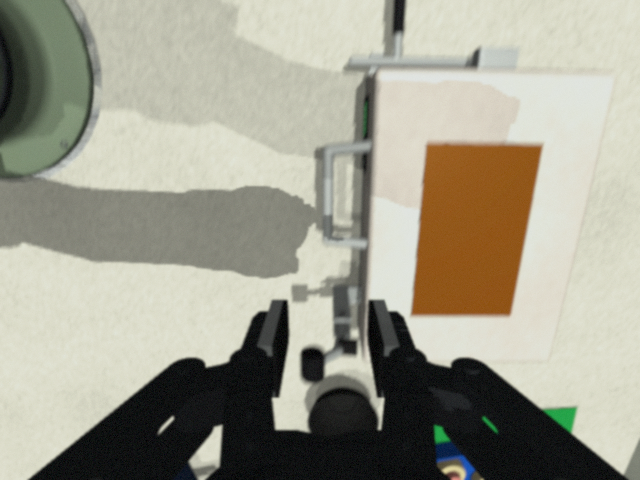

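Wrist view: handle bar at x≈327, y 148-242 and front-left corner at (372,70). Both match the predictions of (326.6,200) and (373,70). The clamp knob is at (312,362), its foot at (348,347). Now I'll descend and grip the handle.

Call:
{"method": "move_arm", "body": {
  "jaw": [150, 150, 150, 150, 150, 150, 150, 150, 150],
  "dp": [
    [0, -0.0015, 0.04],
    [0, 0, 0.04],
    [0, 0, 0.04],
    [0, 0, 0.04],
    [0, 0, 0.04],
    [0, 0, 0.04],
    [0, 0, 0.04],
    [0, 0, 0.04],
    [0, 0, 0.02]
  ],
  "rotation": [
    [0, 0, 0],
    [0, 0, 0],
    [0, 0, 0],
    [0, 0, 0],
    [0, 0, 0],
    [0, 0, 0],
    [0, 0, 0],
    [0, 0, 0],
    [0, 0, 0]
  ]
}}

```text
clock: 3.52
position: [0.4251, -0.1336, 0.0578]
tool_rot: [-3.14, -0.001, 1.611]
force: [0.4, -0.6, -0.4]
grip_width: 0.0354
```

Call:
{"method": "move_arm", "body": {
  "jaw": [255, 255, 255, 255, 255],
  "dp": [
    [0, 0, 0],
    [0, 0, 0],
    [0, 0, 0],
    [0, 0, 0],
    [0, 0, 0]
  ],
  "rotation": [
    [0, 0, 0],
    [0, 0, 0],
    [0, 0, 0],
    [0, 0, 0],
    [0, 0, 0]
  ]
}}

```text
clock: 4.15
position: [0.4258, -0.1337, 0.0594]
tool_rot: [3.141, 0.0, 1.61]
force: [-3.7, 4.9, 1.1]
grip_width: 0.0108
```

```bash
cat > arc.py <<'E'
import numpy as np
# hood handle arc, box x,z (m); rows in units of 800mm; tool down, tool y = +box x, tool z = down
def hood(t): r,h=.285,.018; return np.array([.12-r*np.cos(t)+h*np.sin(t), .06+r*np.sin(t)+h*np.cos(t)])
def rod(t): return np.array([.010-.1*np.cos(t), .0345+.1*np.sin(t)])
def rows(f,ts):
    for a,b in zip(ts[:-1],ts[1:]):
        d=(f(b)-f(a))/.8; print("%.2f: [0, %.4f, %.4f],"%(b,d[0],-d[1]))
if __name__=="__main__":
    print("lift");rows(hood,np.r_[np.linspace(0,1.405,21)])
E
python3 arc.py
```

```text
lift
0.07: [0, 0.0025, -0.0250],
0.14: [0, 0.0042, -0.0247],
0.21: [0, 0.0059, -0.0244],
0.28: [0, 0.0076, -0.0239],
0.35: [0, 0.0093, -0.0233],
0.42: [0, 0.0109, -0.0226],
0.49: [0, 0.0125, -0.0218],
0.56: [0, 0.0139, -0.0208],
0.63: [0, 0.0154, -0.0198],
0.70: [0, 0.0167, -0.0187],
0.77: [0, 0.0180, -0.0175],
0.84: [0, 0.0192, -0.0161],
0.91: [0, 0.0203, -0.0148],
0.98: [0, 0.0213, -0.0133],
1.05: [0, 0.0221, -0.0118],
1.12: [0, 0.0229, -0.0102],
1.19: [0, 0.0236, -0.0086],
1.26: [0, 0.0241, -0.0069],
1.33: [0, 0.0245, -0.0052],
1.41: [0, 0.0248, -0.0034],
```

Call:
{"method": "move_arm", "body": {
  "jaw": [255, 255, 255, 255, 255, 255, 255, 255, 255, 255],
  "dp": [
    [0, 0.0025, -0.025],
    [0, 0.0042, -0.0247],
    [0, 0.0059, -0.0244],
    [0, 0.0076, -0.0239],
    [0, 0.0093, -0.0233],
    [0, 0.0109, -0.0226],
    [0, 0.0125, -0.0218],
    [0, 0.0139, -0.0208],
    [0, 0.0154, -0.0198],
    [0, 0.0167, -0.0187]
  ],
  "rotation": [
    [0, 0, 0],
    [0, 0, 0],
    [0, 0, 0],
    [0, 0, 0],
    [0, 0, 0],
    [0, 0, 0],
    [0, 0, 0],
    [0, 0, 0],
    [0, 0, 0],
    [0, 0, 0]
  ],
  "squeeze": 40
}}

```text
clock: 5.4
position: [0.5017, -0.1312, 0.2395]
tool_rot: [-3.134, 0.001, 1.609]
force: [-24.8, 0.7, 14.8]
grip_width: 0.0103
```

Call:
{"method": "move_arm", "body": {
  "jaw": [255, 255, 255],
  "dp": [
    [0, -0.004, -0.003],
    [0, 0.018, -0.0175],
    [0, 0.0192, -0.0161]
  ],
  "rotation": [
    [0, 0, 0],
    [0, 0, 0],
    [0, 0, 0]
  ]
}}

```text
clock: 5.78
position: [0.5313, -0.1301, 0.2685]
tool_rot: [-3.141, 0.0, 1.61]
force: [-2.6, -0.1, -6.4]
grip_width: 0.0101
```

Good: the force is now the expected 6 N. I'll continue the lift.

Call:
{"method": "move_arm", "body": {
  "jaw": [255, 255, 255, 255],
  "dp": [
    [0, 0.0203, -0.0148],
    [0, 0.0213, -0.0133],
    [0, 0.0221, -0.0118],
    [0, 0.0229, -0.0102]
  ],
  "rotation": [
    [0, 0, 0],
    [0, 0, 0],
    [0, 0, 0],
    [0, 0, 0]
  ]
}}

```text
clock: 6.28
position: [0.6004, -0.1278, 0.3097]
tool_rot: [-3.141, 0.001, 1.609]
force: [1.8, -2.5, -10.7]
grip_width: 0.0101
```

Call:
{"method": "move_arm", "body": {
  "jaw": [255, 255, 255, 255],
  "dp": [
    [0, 0.0236, -0.0086],
    [0, 0.0241, -0.0069],
    [0, 0.0245, -0.0052],
    [0, 0.022, -0.003]
  ],
  "rotation": [
    [0, 0, 0],
    [0, 0, 0],
    [0, 0, 0],
    [0, 0, 0]
  ]
}}

```text
clock: 6.78
position: [0.6763, -0.1252, 0.3282]
tool_rot: [3.141, 0.002, 1.609]
force: [-1.3, -3.8, -11.0]
grip_width: 0.0102
```

Call:
{"method": "move_arm", "body": {
  "jaw": [255, 255, 150, 150, 150, 150, 150, 150, 150],
  "dp": [
    [0, 0.004, 0],
    [0, 0, 0],
    [0, 0, 0],
    [0, 0, 0],
    [0, 0, 0],
    [0, 0, 0],
    [0, 0, -0.03],
    [0, 0, -0.03],
    [0, 0, -0.03]
  ],
  "rotation": [
    [0, 0, 0],
    [0, 0, 0],
    [0, 0, 0],
    [0, 0, 0],
    [0, 0, 0],
    [0, 0, 0],
    [0, 0, 0],
    [0, 0, 0],
    [0, 0, 0]
  ]
}}

```text
clock: 7.9
position: [0.6791, -0.1238, 0.4002]
tool_rot: [-3.142, -0.0, 1.61]
force: [0.0, 0.2, 1.3]
grip_width: 0.0355
```

Call:
{"method": "move_arm", "body": {
  "jaw": [120, 120, 120, 120, 120, 120, 120],
  "dp": [
    [0, 0, -0.01],
    [0.0423, -0.0369, 0],
    [0.0423, -0.0369, 0],
    [0.0423, -0.0369, 0],
    [0.0423, -0.0369, 0],
    [0.0423, -0.0369, 0],
    [0.0423, -0.0369, 0]
  ],
  "rotation": [
    [0, 0, 0],
    [0, 0, 0],
    [0, 0, 0],
    [0, 0, 0],
    [0, 0, 0],
    [0, 0, 0],
    [0, 0, 0]
  ]
}}

```text
clock: 8.78
position: [0.4928, 0.0729, 0.4069]
tool_rot: [-3.141, 0.0, 1.61]
force: [0.7, 0.8, 0.1]
grip_width: 0.0452
```

```bash
python3 - <<'E'
from h import *
s=bot.observe(); print(s["clock"],np.round(s["position"],4),np.round(s["force"],1),np.round(s["qpos"],2))
c,im=shot("wrist","w2.png"); B=np.load("box.npy")
print(proj(c,[[.4949,.0655,.0367],[.445,.0132,.0387]]).round(0).tolist())
c,im=shot("side","s2.png")
E
```

```text
8.775 [0.4928 0.0729 0.4069] [0.7 0.8 0.1] [ 0.31  0.22 -0.7   1.64  0.15  1.34 -0.37]
[[329.0, 189.0], [294.0, 223.0]]
```

View pics/w2.png

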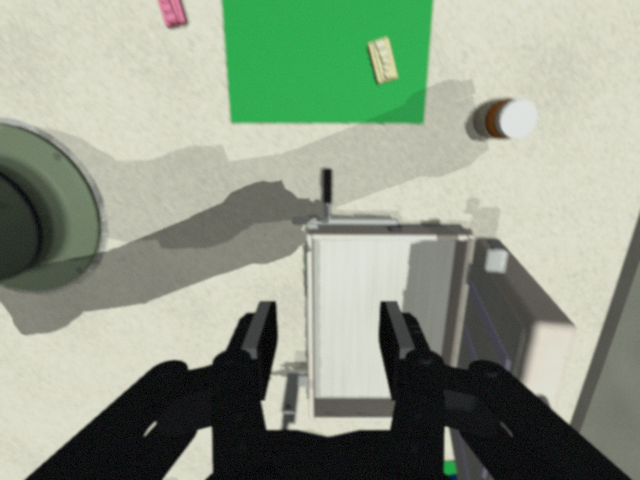

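The hood stays up and the chamber is open. The sleeve is at (327,186), where (329,189) was predicted. I'll descend onto it.

Call:
{"method": "move_arm", "body": {
  "jaw": [120, 120, 120, 120, 120, 120, 120, 120, 120, 120],
  "dp": [
    [0, 0.001, 0.0542],
    [0, 0, 0.0542],
    [0, 0, 0.0542],
    [0, 0, 0.0542],
    [0, 0, 0.0542],
    [0, 0, 0.0542],
    [0, 0, 0.0542],
    [0, 0, 0.0542],
    [0, 0, 0.0271],
    [0, 0, 0.0271]
  ],
  "rotation": [
    [0, 0, 0],
    [0, 0, 0],
    [0, 0, 0],
    [0, 0, 0],
    [0, 0, 0],
    [0, 0, 0],
    [0, 0, 0],
    [0, 0, 0],
    [0, 0, 0],
    [0, 0, 0]
  ]
}}

```text
clock: 10.12
position: [0.4943, 0.0719, 0.0157]
tool_rot: [-3.14, -0.0, 1.61]
force: [-0.9, 0.0, 0.7]
grip_width: 0.0451
```

Call:
{"method": "move_arm", "body": {
  "jaw": [255, 255, 255, 255, 255],
  "dp": [
    [0, 0, 0],
    [0, 0, 0],
    [0, 0, 0],
    [0, 0, 0],
    [0, 0, 0]
  ],
  "rotation": [
    [0, 0, 0],
    [0, 0, 0],
    [0, 0, 0],
    [0, 0, 0],
    [0, 0, 0]
  ],
  "squeeze": 20
}}

```text
clock: 10.75
position: [0.494, 0.072, 0.0178]
tool_rot: [-3.14, 0.0, 1.61]
force: [-7.5, 1.5, 0.1]
grip_width: 0.0122
```

```bash
python3 - <<'E'
from arc import *
rows(rod,np.linspace(0,2.05,16))
E
```

```text
0.14: [0, 0.0012, -0.0170],
0.27: [0, 0.0035, -0.0167],
0.41: [0, 0.0057, -0.0161],
0.55: [0, 0.0079, -0.0152],
0.68: [0, 0.0098, -0.0139],
0.82: [0, 0.0117, -0.0125],
0.96: [0, 0.0132, -0.0108],
1.09: [0, 0.0146, -0.0089],
1.23: [0, 0.0157, -0.0068],
1.37: [0, 0.0164, -0.0046],
1.50: [0, 0.0169, -0.0023],
1.64: [0, 0.0171, 0.0000],
1.78: [0, 0.0169, 0.0023],
1.91: [0, 0.0164, 0.0046],
2.05: [0, 0.0156, 0.0068],
```

Call:
{"method": "move_arm", "body": {
  "jaw": [255, 255, 255, 255, 255],
  "dp": [
    [0, 0.0012, -0.017],
    [0, 0.0035, -0.0167],
    [0, 0.0057, -0.0161],
    [0, 0.0079, -0.0152],
    [0, 0.0098, -0.0139]
  ],
  "rotation": [
    [0, 0, 0],
    [0, 0, 0],
    [0, 0, 0],
    [0, 0, 0],
    [0, 0, 0]
  ]
}}

```text
clock: 11.38
position: [0.5142, 0.0729, 0.0813]
tool_rot: [-3.136, 0.001, 1.611]
force: [-22.7, 1.5, 13.0]
grip_width: 0.0127
```

Call:
{"method": "move_arm", "body": {
  "jaw": [255, 255, 255, 255, 255],
  "dp": [
    [0, 0.0117, -0.0125],
    [0, 0.0132, -0.0108],
    [0, 0.0146, -0.0089],
    [0, 0.0157, -0.0068],
    [0, 0.0164, -0.0046]
  ],
  "rotation": [
    [0, 0, 0],
    [0, 0, 0],
    [0, 0, 0],
    [0, 0, 0],
    [0, 0, 0]
  ]
}}

```text
clock: 12.0
position: [0.5751, 0.075, 0.1165]
tool_rot: [3.141, 0.0, 1.61]
force: [-2.7, -0.9, 3.4]
grip_width: 0.0124
```

Call:
{"method": "move_arm", "body": {
  "jaw": [255, 255, 255, 255, 255],
  "dp": [
    [0, 0.0169, -0.0023],
    [0, 0.0171, 0.0],
    [0, 0.0169, 0.0023],
    [0, 0.0164, 0.0046],
    [0, 0.012, 0.005]
  ],
  "rotation": [
    [0, 0, 0],
    [0, 0, 0],
    [0, 0, 0],
    [0, 0, 0],
    [0, 0, 0]
  ]
}}

```text
clock: 12.62
position: [0.6387, 0.0777, 0.107]
tool_rot: [-3.141, 0.0, 1.61]
force: [-1.4, -3.7, 0.9]
grip_width: 0.0121
```

Call:
{"method": "move_arm", "body": {
  "jaw": [120, 120, 120, 120, 120, 120, 120, 120, 120, 120],
  "dp": [
    [0, 0, 0],
    [0, 0, 0],
    [0, 0, 0],
    [0, 0, -0.04],
    [0, 0, -0.055],
    [0, 0, -0.055],
    [0, 0, -0.055],
    [0, 0, -0.055],
    [0, 0, -0.055],
    [0, 0, -0.06]
  ],
  "rotation": [
    [0, 0, 0],
    [0, 0, 0],
    [0, 0, 0],
    [0, 0, 0],
    [0, 0, 0],
    [0, 0, 0],
    [0, 0, 0],
    [0, 0, 0],
    [0, 0, 0],
    [0, 0, 0]
  ]
}}

```text
clock: 13.88
position: [0.6375, 0.0778, 0.4092]
tool_rot: [3.142, 0.0, 1.611]
force: [0.0, 0.4, -0.4]
grip_width: 0.0454
```

Call:
{"method": "move_arm", "body": {
  "jaw": [150, 150, 150, 150, 150, 150],
  "dp": [
    [-0.0423, 0.0067, 0],
    [-0.0423, 0.0067, 0],
    [-0.0423, 0.0067, 0],
    [-0.0423, 0.0067, 0],
    [-0.0423, 0.0067, 0],
    [-0.0423, 0.0067, 0]
  ],
  "rotation": [
    [0, 0, 0],
    [0, 0, 0],
    [0, 0, 0],
    [0, 0, 0],
    [0, 0, 0],
    [0, 0, 0]
  ]
}}

```text
clock: 14.62
position: [0.6781, -0.1248, 0.4078]
tool_rot: [3.141, 0.0, 1.611]
force: [0.0, 0.0, -0.3]
grip_width: 0.0351
```

```bash
python3 - <<'E'
from h import *
s=bot.observe(); print(s["clock"],np.round(s["position"],4),np.round(s["force"],1))
c,im=shot("side"); cv2.imwrite("pics/s3.png",cv2.resize(im[60:310,200:450],None,fx=2.4,fy=2.4,interpolation=cv2.INTER_CUBIC))
from arc import *
rows(hood,np.linspace(1.39,1.19,8))
E
```

```text
14.625 [ 0.6781 -0.1248  0.4078] [ 0.   0.  -0.3]
1.36: [0, -0.0101, 0.0013],
1.33: [0, -0.0101, 0.0016],
1.30: [0, -0.0100, 0.0019],
1.28: [0, -0.0100, 0.0022],
1.25: [0, -0.0099, 0.0025],
1.22: [0, -0.0098, 0.0028],
1.19: [0, -0.0097, 0.0030],
```

View pics/s3.png

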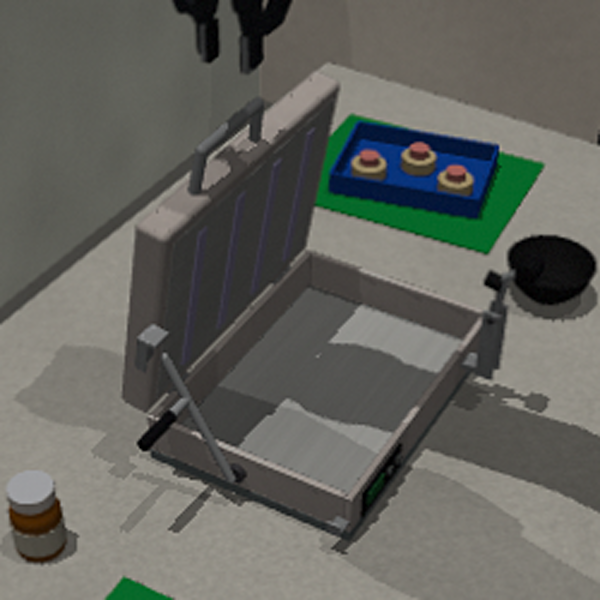

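The rod leans on its stop under the socket, and the hood is up. I'll regrip the handle.

Call:
{"method": "move_arm", "body": {
  "jaw": [150, 150, 150, 255, 255, 255, 255],
  "dp": [
    [0, 0, 0.04],
    [0, 0, 0.03],
    [0, 0, 0.03],
    [0, 0, 0],
    [0, 0, 0],
    [0, 0, 0],
    [0, 0, 0]
  ],
  "rotation": [
    [0, 0, 0],
    [0, 0, 0],
    [0, 0, 0],
    [0, 0, 0],
    [0, 0, 0],
    [0, 0, 0],
    [0, 0, 0]
  ],
  "squeeze": 40
}}

```text
clock: 15.55
position: [0.6782, -0.1237, 0.3278]
tool_rot: [3.141, -0.0, 1.611]
force: [1.0, 0.9, -8.7]
grip_width: 0.0105
```

Call:
{"method": "move_arm", "body": {
  "jaw": [255, 255, 255, 255, 255, 255],
  "dp": [
    [0, -0.0101, 0.0013],
    [0, -0.0101, 0.0016],
    [0, -0.01, 0.0019],
    [0, -0.01, 0.0022],
    [0, -0.0099, 0.0025],
    [0, 0, 0]
  ],
  "rotation": [
    [0, 0, 0],
    [0, 0, 0],
    [0, 0, 0],
    [0, 0, 0],
    [0, 0, 0],
    [0, 0, 0]
  ]
}}

```text
clock: 16.3
position: [0.6374, -0.1252, 0.3202]
tool_rot: [-3.141, -0.0, 1.611]
force: [-1.5, 5.2, 2.4]
grip_width: 0.0104
```

Call:
{"method": "move_arm", "body": {
  "jaw": [255, 255, 255],
  "dp": [
    [0, -0.0065, 0.0018],
    [0, -0.0065, 0.002],
    [0, 0, 0]
  ],
  "rotation": [
    [0, 0, 0],
    [0, 0, 0],
    [0, 0, 0]
  ]
}}

```text
clock: 16.68
position: [0.6272, -0.1255, 0.317]
tool_rot: [-3.141, -0.0, 1.611]
force: [-2.0, 4.7, 3.7]
grip_width: 0.0107
```

Call:
{"method": "move_arm", "body": {
  "jaw": [255, 255, 255],
  "dp": [
    [0, -0.004, 0.0012],
    [0, -0.004, 0.0012],
    [0, 0, 0]
  ],
  "rotation": [
    [0, 0, 0],
    [0, 0, 0],
    [0, 0, 0]
  ]
}}

```text
clock: 17.05
position: [0.6214, -0.1257, 0.3152]
tool_rot: [3.141, -0.0, 1.611]
force: [1.7, 5.5, 2.8]
grip_width: 0.0106
```

Call:
{"method": "move_arm", "body": {
  "jaw": [255, 255, 255],
  "dp": [
    [0, -0.004, 0.0013],
    [0, -0.004, 0.0013],
    [0, 0, 0]
  ],
  "rotation": [
    [0, 0, 0],
    [0, 0, 0],
    [0, 0, 0]
  ]
}}

```text
clock: 17.42
position: [0.6164, -0.126, 0.3137]
tool_rot: [3.137, -0.0, 1.611]
force: [12.7, 4.4, 6.6]
grip_width: 0.0104
```

```bash
python3 - <<'E'
from h import *
s=bot.observe(); print(s["clock"],np.round(s["position"],4),np.round(s["force"],1))
c,im=shot("side"); cv2.imwrite("pics/s4.png",cv2.resize(im[130:290,210:370],None,fx=3.5,fy=3.5,interpolation=cv2.INTER_CUBIC))
E
```

```text
17.425 [ 0.6164 -0.126   0.3137] [12.7  4.4  6.6]
```

View pics/s4.png

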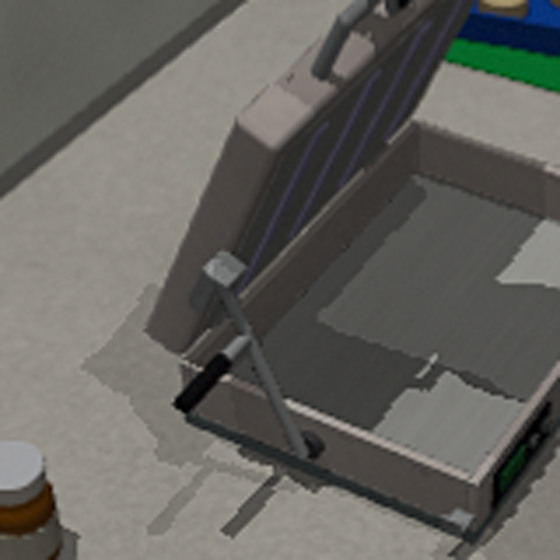

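Call:
{"method": "move_arm", "body": {
  "jaw": [150, 150, 150, 150, 150, 150, 150],
  "dp": [
    [0, 0, 0],
    [0, 0, 0],
    [0, 0, 0],
    [0, 0, 0],
    [0, 0, -0.0375],
    [0, 0, -0.0375],
    [0, 0, -0.0375]
  ],
  "rotation": [
    [0, 0, 0],
    [0, 0, 0],
    [0, 0, 0],
    [0, 0, 0],
    [0, 0, 0],
    [0, 0, 0],
    [0, 0, 0]
  ]
}}

```text
clock: 18.35
position: [0.6148, -0.1264, 0.4038]
tool_rot: [-3.141, 0.0, 1.61]
force: [-0.9, -0.8, 0.6]
grip_width: 0.0351
```

Call:
{"method": "move_arm", "body": {
  "jaw": [100, 100, 100, 100, 100, 100, 100, 100, 100],
  "dp": [
    [0.0516, -0.0163, 0],
    [0.0516, -0.0163, 0],
    [0.0516, -0.0163, 0],
    [0.0516, -0.0163, 0],
    [0.0516, -0.0163, 0],
    [0.0516, -0.0163, 0],
    [0.0516, -0.0163, 0],
    [0.0516, -0.0163, 0],
    [0, 0, 0]
  ],
  "rotation": [
    [0, 0, 0],
    [0, 0, 0],
    [0, 0, 0],
    [0, 0, 0],
    [0, 0, 0],
    [0, 0, 0],
    [0, 0, 0],
    [0, 0, 0],
    [0, 0, 0]
  ]
}}

```text
clock: 19.48
position: [0.4961, 0.2025, 0.4032]
tool_rot: [3.141, -0.001, 1.615]
force: [-0.8, -0.8, 0.2]
grip_width: 0.0518
```

```bash
python3 - <<'E'
from h import *
s=bot.observe(); print(s["clock"],np.round(s["position"],4),np.round(s["force"],1))
cw,w=shot("wrist","w5.png"); ct,t=shot("top","t5.png"); cs,sd=shot("side")
a=cv2.resize(sd[90:270,210:390],None,fx=2.5,fy=2.5,interpolation=cv2.INTER_CUBIC)
cv2.imwrite("pics/mix5.png",a)
# beige models: warm bright, low-saturation, inside mat
def beige(c,im,name):
    hsv=cv2.cvtColor(im,cv2.COLOR_BGR2HSV)
    M=cv2.inRange(hsv,(15,40,110),(35,160,255))
    n,l,st,ce=cv2.connectedComponentsWithStats(M)
    for i in range(1,n):
        if st[i,4]>(40 if name!="wrist" else 200):
            r=cv2.minAreaRect(np.argwhere(l==i)[:,::-1].astype(np.float32))
            print(name,st[i].tolist(),ce[i].round(1),[np.round(x,1) for x in r],onz(c,ce[i],.02).round(4))
beige(cw,w,"wrist");beige(ct,t,"top");beige(cs,sd,"side")
E
```

```text
19.475 [0.4961 0.2025 0.4032] [-0.8 -0.8  0.2]
wrist [263, 39, 40, 41, 757] [283.9  59. ] [array([282.9,  59.3]), array([22.2, 39.6]), np.float64(48.8)] [0.431  0.3624 0.02  ]
wrist [361, 141, 27, 39, 689] [373.8 159.9] [array([373.8, 159.9]), array([35.9, 19.6]), np.float64(74.7)] [0.5604 0.2371 0.02  ]
top [601, 95, 22, 67, 399] [610.8 127.2] [array([611.3, 128. ]), array([68.5, 11. ]), np.float64(81.0)] [ 0.856  -0.9055  0.02  ]
top [3, 114, 12, 15, 56] [  8.5 121.1] [array([  8.9, 121.7]), array([ 8.5, 14.8]), np.float64(26.6)] [0.9241 0.9457 0.02  ]
top [22, 115, 10, 13, 41] [ 26.2 120.8] [array([ 25.8, 120.8]), array([ 6.4, 14.1]), np.float64(45.0)] [0.922  0.8868 0.02  ]
top [34, 119, 8, 27, 74] [ 38.1 130. ] [array([ 37.5, 132. ]), array([26.,  7.]), np.float64(90.0)] [0.8893 0.8439 0.02  ]
top [1, 127, 14, 22, 117] [  7.9 138.2] [array([  8. , 137.8]), array([10.6, 22.7]), np.float64(11.3)] [0.867 0.94  0.02 ]
top [13, 127, 26, 106, 881] [ 25.1 178.7] [array([ 25. , 179.3]), array([ 20.7, 104.2]), np.float64(5.9)] [0.7344 0.8677 0.02  ]
top [592, 143, 10, 25, 72] [595.7 154.
[... 1852 characters left out ...]
.1,  5.9]), np.float64(5.7)] [ 0.7788 -0.5908  0.02  ]
side [383, 131, 14, 8, 46] [389.3 135.2] [array([389.5, 134.7]), array([13.3,  6.4]), np.float64(6.3)] [ 0.6623 -0.6209  0.02  ]
side [475, 146, 31, 17, 237] [489.8 154.2] [array([490.3, 153.9]), array([29.6, 12. ]), np.float64(12.1)] [ 0.3482 -0.6983  0.02  ]
side [245, 321, 13, 21, 125] [251.2 331.4] [array([251.3, 330.4]), array([ 7.3, 21.3]), np.float64(16.4)] [0.5672 0.2403 0.02  ]
side [254, 324, 9, 18, 61] [258.  331.8] [array([257.5, 332.3]), array([ 4.4, 18.7]), np.float64(20.0)] [0.5539 0.2333 0.02  ]
side [257, 397, 27, 16, 277] [270.  404.2] [array([270. , 404.3]), array([12.3, 25.7]), np.float64(81.9)] [0.4285 0.3642 0.02  ]
```

View pics/w5.png

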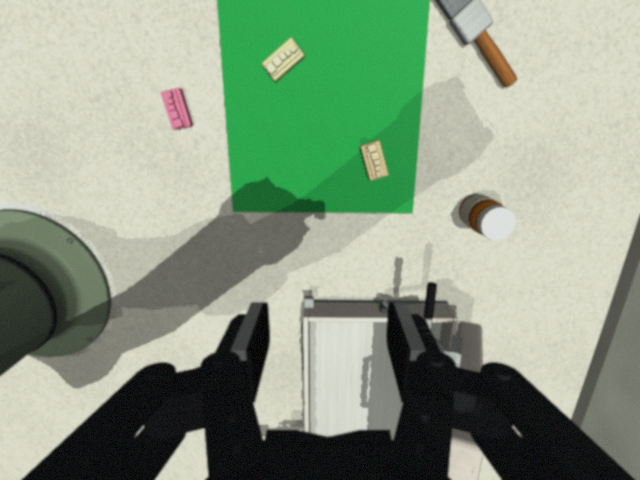

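View pics/mix5.png

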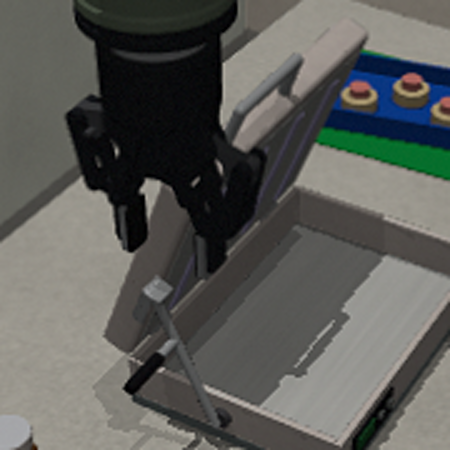

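The hood rests on the seated rod. Models are at wrist pixels (284,59) and (374,160). I'll work out their yaw and the pick moves.

```bash
cat > plan.py <<'E'
import numpy as np
def to(p,yaw,t,tyaw):
    "shift in tool axes after turning to tyaw (tool down), units; rz units about tool z"
    d=np.array(t)-np.array(p); c,s=np.cos(tyaw),np.sin(tyaw)
    u=np.array([c*d[0]+s*d[1], s*d[0]-c*d[1], -d[2]])/.8
    dy=(tyaw-yaw+np.pi/2)%np.pi-np.pi/2
    print("shift",u.round(4),"rows>=%.1f"%(np.linalg.norm(u)/.06),"rz %.4f"%(-dy/np.pi),"rows>=%.1f"%(abs(dy)/.17))
E
python3 - <<'E'
from h import *; from plan import to
w=cv2.imread("pics/w5.png"); c=calibration("wrist")
hsv=cv2.cvtColor(w,cv2.COLOR_BGR2HSV); M=cv2.inRange(hsv,(15,40,110),(35,160,255)); M=cv2.morphologyEx(M,cv2.MORPH_CLOSE,np.ones((7,7)))
n,l,st,ce=cv2.connectedComponentsWithStats(M)
s=bot.observe(); p=s["position"]; yaw=s["tool_rot"][2]
for i in range(1,n):
    if st[i,4]<300: continue
    px=np.argwhere(l==i)[:,::-1].astype(float)
    W=np.array([onz(c,q,.016)[:2] for q in px]).astype(np.float32)
    r=cv2.minAreaRect(W*1000); b=cv2.boxPoints(r); e=[b[1]-b[0],b[2]-b[1]]; L=max(e,key=np.linalg.norm)
    my=np.arctan2(L[1],L[0]); print(np.round(r[0],1),np.round(r[1],1),"yaw",my, "T"); 
    to(p,yaw,[r[0][0]/1000,r[0][1]/1000,.15],my)
B=np.load("box.npy"); print("places",boxw(B,[[-.070,.075,0],[-.070,-.005,0]]).round(4))
E
```

```text
[432.  358.4] [50.4 27.3] yaw 0.70046484 T
shift [ 0.0657 -0.2057  0.316 ] rows>=6.4 rz 0.2894 rows>=5.3
[562.9 231.6] [27.7 50.8] yaw -1.2326866 T
shift [-0.0119 -0.0903  0.316 ] rows>=5.5 rz -0.0953 rows>=1.8
places [[ 0.5194 -0.093   0.    ]
 [ 0.5227 -0.1729  0.    ]]
```

Call:
{"method": "move_arm", "body": {
  "jaw": [100, 100, 100, 100, 100],
  "dp": [
    [0, 0, 0.03],
    [0, 0, 0.03],
    [0.0029, 0.0301, 0.05],
    [0.0029, 0.0301, 0.05],
    [0.0029, 0.0301, 0.05]
  ],
  "rotation": [
    [0, 0, -0.0477],
    [0, 0, -0.0477],
    [0, 0, 0],
    [0, 0, 0],
    [0, 0, 0]
  ]
}}

```text
clock: 20.25
position: [0.5648, 0.2288, 0.2334]
tool_rot: [-3.142, 0.001, 1.908]
force: [0.4, -0.8, 0.7]
grip_width: 0.0518
```

```bash
python3 - <<'E'
from h import *
s=bot.observe(); print(np.round(s["position"],4),np.round(s["tool_rot"],3))
c,im=shot("wrist"); cv2.imwrite("pics/w6.png",im)
p=s["position"]; print(proj(c,[[p[0],p[1],.016],[.562,.233,.016]]).round(0))
E
```

```text
[0.5648 0.2288 0.2334] [-3.142e+00  1.000e-03  1.908e+00]
[[327. 208.]
 [326. 203.]]
```

View pics/w6.png

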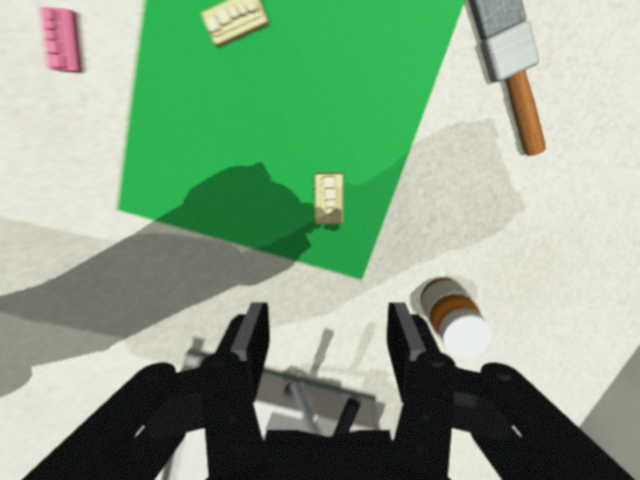

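The model is at (329,200), aligned with the tool; the TCP projects to (327,208). I'll correct by about 7 mm and descend.

Call:
{"method": "move_arm", "body": {
  "jaw": [100, 100, 100, 100, 100, 100, 100],
  "dp": [
    [0.0075, 0.002, 0.0473],
    [0, 0, 0.0473],
    [0, 0, 0.0473],
    [0, 0, 0.0473],
    [0, 0, 0.0473],
    [0, 0, 0.03],
    [0, 0, 0.0175]
  ],
  "rotation": [
    [0, 0, 0],
    [0, 0, 0],
    [0, 0, 0],
    [0, 0, 0],
    [0, 0, 0],
    [0, 0, 0],
    [0, 0, 0]
  ]
}}

```text
clock: 21.18
position: [0.563, 0.235, 0.0063]
tool_rot: [-3.14, 0.001, 1.909]
force: [-0.2, -0.7, 0.7]
grip_width: 0.0521
```

Call:
{"method": "move_arm", "body": {
  "jaw": [255, 255, 255, 255, 255, 255],
  "dp": [
    [0, 0, 0],
    [0, 0, 0],
    [0, 0, 0],
    [0, 0, 0],
    [0, 0, -0.01],
    [0, 0, -0.02]
  ],
  "rotation": [
    [0, 0, 0],
    [0, 0, 0],
    [0, 0, 0],
    [0, 0, 0],
    [0, 0, 0],
    [0, 0, 0]
  ],
  "squeeze": 50
}}

```text
clock: 21.92
position: [0.5627, 0.2363, 0.0324]
tool_rot: [-3.141, -0.0, 1.91]
force: [0.3, 1.1, -0.9]
grip_width: 0.0266
```

Call:
{"method": "move_arm", "body": {
  "jaw": [255, 255, 255, 255],
  "dp": [
    [0, 0, -0.0525],
    [0, 0, -0.0525],
    [0, 0, -0.0525],
    [0, 0, -0.0525]
  ],
  "rotation": [
    [0, 0, 0],
    [0, 0, 0],
    [0, 0, 0.0475],
    [0, 0, 0.0475]
  ]
}}

```text
clock: 22.42
position: [0.5627, 0.2364, 0.2023]
tool_rot: [3.141, -0.001, 1.607]
force: [0.3, -0.2, 0.1]
grip_width: 0.0265
```

Call:
{"method": "move_arm", "body": {
  "jaw": [255, 255, 255, 255, 255, 255, 255, 255, 255],
  "dp": [
    [-0.0511, -0.0088, 0],
    [-0.0511, -0.0088, 0],
    [-0.0511, -0.0088, 0],
    [-0.0511, -0.0088, 0],
    [-0.0511, -0.0088, 0],
    [-0.0511, -0.0088, 0],
    [-0.0511, -0.0088, 0],
    [-0.0511, -0.0088, 0],
    [0, 0, 0]
  ],
  "rotation": [
    [0, 0, 0],
    [0, 0, 0],
    [0, 0, 0],
    [0, 0, 0],
    [0, 0, 0],
    [0, 0, 0],
    [0, 0, 0],
    [0, 0, 0],
    [0, 0, 0]
  ]
}}

```text
clock: 23.55
position: [0.5194, -0.0958, 0.2005]
tool_rot: [3.141, 0.001, 1.607]
force: [0.0, 1.4, -0.3]
grip_width: 0.0264
```

Call:
{"method": "move_arm", "body": {
  "jaw": [255, 255, 255, 255, 255, 255, 255],
  "dp": [
    [0, 0, 0.045],
    [0, 0, 0.045],
    [0, 0, 0.045],
    [0, 0, 0.045],
    [0, 0, 0.03],
    [0, 0, 0.015],
    [0, 0, 0.004]
  ],
  "rotation": [
    [0, 0, 0],
    [0, 0, 0],
    [0, 0, 0],
    [0, 0, 0],
    [0, 0, 0],
    [0, 0, 0],
    [0, 0, 0]
  ]
}}

```text
clock: 24.42
position: [0.5201, -0.0918, 0.0179]
tool_rot: [-3.142, 0.0, 1.612]
force: [-22.5, 5.5, 72.2]
grip_width: 0.0262
```

Call:
{"method": "move_arm", "body": {
  "jaw": [255, 255],
  "dp": [
    [0, 0, -0.003],
    [0, 0, 0]
  ],
  "rotation": [
    [0, 0, 0],
    [0, 0, 0]
  ]
}}

```text
clock: 24.68
position: [0.5207, -0.0925, 0.0199]
tool_rot: [3.14, 0.0, 1.612]
force: [0.3, 1.0, -1.2]
grip_width: 0.0262
```

Call:
{"method": "move_arm", "body": {
  "jaw": [255, 135, 135, 135, 135, 135, 135, 135],
  "dp": [
    [0, 0, 0.001],
    [0, 0, 0],
    [0, 0, 0],
    [0, 0, 0],
    [0, 0, -0.02],
    [0, 0, -0.05],
    [0, 0, -0.05],
    [0, 0, -0.05]
  ],
  "rotation": [
    [0, 0, 0],
    [0, 0, 0],
    [0, 0, 0],
    [0, 0, 0],
    [0, 0, 0],
    [0, 0, 0],
    [0, 0, 0],
    [0, 0, 0]
  ]
}}

```text
clock: 25.68
position: [0.5199, -0.0926, 0.1565]
tool_rot: [3.141, -0.0, 1.612]
force: [0.7, -0.4, 0.4]
grip_width: 0.0399
```

```bash
python3 - <<'E'
from h import *; from plan import to
s=bot.observe(); p=s["position"];yaw=s["tool_rot"][2]; print(np.round(p,4),yaw)
c,im=shot("wrist"); ct,t=shot("top","t7.png")
cv2.imwrite("pics/w7.png",im)
hsv=cv2.cvtColor(im,cv2.COLOR_BGR2HSV); M=cv2.inRange(hsv,(15,40,110),(35,160,255))
n,l,st,ce=cv2.connectedComponentsWithStats(M)
for i in range(1,n):
    if st[i,4]>250: print("w",st[i],ce[i].round(0),onz(c,ce[i],.03).round(4))
hsv=cv2.cvtColor(t,cv2.COLOR_BGR2HSV); M=cv2.inRange(hsv,(15,40,110),(35,160,255))[200:310,155:450]
n,l,st,ce=cv2.connectedComponentsWithStats(M)
for i in range(1,n):
    if st[i,4]>15: q=ce[i]+[155,200]; print("t",st[i,4],q.round(0),onz(ct,q,.02).round(4))
to(p,yaw,[.43,.360,.2],.70)
E
```

```text
[ 0.5199 -0.0926  0.1565] 1.6119669897315954
w [ 310  199   37   66 2258] [328. 230.] [ 0.5199 -0.0893  0.03  ]
t 81 [346. 242.] [ 0.5206 -0.0802  0.02  ]
t 88 [188. 276.] [0.4335 0.361  0.02  ]
shift [ 0.2786 -0.5051 -0.0544] rows>=9.7 rz 0.2903 rows>=5.4
```

View pics/w7.png

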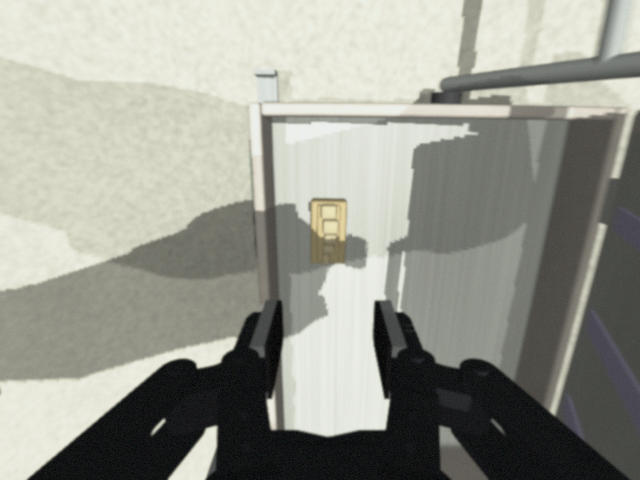

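The model stands flat, teeth up, at (328,230) on the chamber floor. Next is model 2.

Call:
{"method": "move_arm", "body": {
  "jaw": [100, 100, 100, 100, 100],
  "dp": [
    [0, 0, -0.02],
    [0, 0, -0.02],
    [0, 0, -0.02],
    [0, 0, -0.02],
    [0, 0, -0.02]
  ],
  "rotation": [
    [0, 0, 0.058],
    [0, 0, 0.058],
    [0, 0, 0.058],
    [0, 0, 0.058],
    [0, 0, 0.058]
  ]
}}

```text
clock: 26.4
position: [0.5197, -0.0925, 0.235]
tool_rot: [-3.141, -0.0, 0.695]
force: [0.1, -0.1, -0.4]
grip_width: 0.0521
```

Call:
{"method": "move_arm", "body": {
  "jaw": [100, 100, 100, 100, 100, 100, 100, 100, 100, 100],
  "dp": [
    [0.0279, -0.0505, 0],
    [0.0279, -0.0505, 0],
    [0.0279, -0.0505, 0],
    [0.0279, -0.0505, 0],
    [0.0279, -0.0505, 0],
    [0.0279, -0.0505, 0],
    [0.0279, -0.0505, 0],
    [0.0279, -0.0505, 0],
    [0.0279, -0.0505, 0],
    [0.0279, -0.0505, 0]
  ],
  "rotation": [
    [0, 0, 0],
    [0, 0, 0],
    [0, 0, 0],
    [0, 0, 0],
    [0, 0, 0],
    [0, 0, 0],
    [0, 0, 0],
    [0, 0, 0],
    [0, 0, 0],
    [0, 0, 0]
  ]
}}

```text
clock: 27.65
position: [0.4295, 0.3613, 0.2345]
tool_rot: [3.142, -0.0, 0.701]
force: [-0.1, -0.9, 0.8]
grip_width: 0.052
```

```bash
python3 - <<'E'
from h import *; from plan import to
s=bot.observe(); p=s["position"];yaw=s["tool_rot"][2]; print(np.round(p,4),yaw,np.round(s["qpos"],2))
c,im=shot("wrist"); cv2.imwrite("pics/w8.png",im)
hsv=cv2.cvtColor(im,cv2.COLOR_BGR2HSV); M=cv2.inRange(hsv,(15,40,110),(35,160,255)); M=cv2.morphologyEx(M,cv2.MORPH_CLOSE,np.ones((7,7)))
n,l,st,ce=cv2.connectedComponentsWithStats(M)
for i in range(1,n):
    if st[i,4]<500: continue
    px=np.argwhere(l==i)[:,::-1].astype(float)
    W=np.array([onz(c,q,.017)[:2] for q in px]).astype(np.float32)
    r=cv2.minAreaRect(W*1000); b=cv2.boxPoints(r); e=[b[1]-b[0],b[2]-b[1]]; L=max(e,key=np.linalg.norm)
    my=np.arctan2(L[1],L[0]); print(ce[i].round(0),np.round(r[0],1),np.round(r[1],1),"yaw",my)
    to(p,yaw,[r[0][0]/1000,r[0][1]/1000,.007],my)
E
```

```text
[0.4295 0.3613 0.2345] 0.7007785915407643 [-0.4   0.46 -0.56  1.75  0.29  1.01 -1.93]
[324. 204.] [428.6 366.8] [51.9 24.9] yaw 0.7004875
shift [ 0.0036 -0.006   0.2843] rows>=4.7 rz 0.0001 rows>=0.0
```

Call:
{"method": "move_arm", "body": {
  "jaw": [100, 100, 100, 100, 100, 100, 100],
  "dp": [
    [0.004, -0.004, 0.0473],
    [0, 0, 0.0473],
    [0, 0, 0.0473],
    [0, 0, 0.0473],
    [0, 0, 0.0473],
    [0, 0, 0.03],
    [0, 0, 0.0175]
  ],
  "rotation": [
    [0, 0, 0],
    [0, 0, 0],
    [0, 0, 0],
    [0, 0, 0],
    [0, 0, 0],
    [0, 0, 0],
    [0, 0, 0]
  ]
}}

```text
clock: 28.58
position: [0.4301, 0.3642, 0.006]
tool_rot: [-3.141, 0.001, 0.701]
force: [-0.7, 0.1, 0.3]
grip_width: 0.0519
```

Call:
{"method": "move_arm", "body": {
  "jaw": [255, 255, 255, 255, 255, 255],
  "dp": [
    [0, 0, 0],
    [0, 0, 0],
    [0, 0, 0],
    [0, 0, 0],
    [0, 0, -0.01],
    [0, 0, -0.02]
  ],
  "rotation": [
    [0, 0, 0],
    [0, 0, 0],
    [0, 0, 0],
    [0, 0, 0],
    [0, 0, 0],
    [0, 0, 0]
  ],
  "squeeze": 50
}}

```text
clock: 29.32
position: [0.4303, 0.3644, 0.0316]
tool_rot: [-3.142, 0.001, 0.701]
force: [0.1, -0.4, -0.7]
grip_width: 0.0262
```

```bash
python3 - <<'E'
from h import *; from plan import to
s=bot.observe(); p=s["position"]; print(p); to([p[0],p[1],.23],s["tool_rot"][2],[.5227,-.1729,.22],1.611)
E
```

```text
[0.43032261 0.364388   0.03155029]
shift [-0.6757  0.0884  0.0125] rows>=11.4 rz -0.2897 rows>=5.4
```

Call:
{"method": "move_arm", "body": {
  "jaw": [255, 255, 255, 255, 255],
  "dp": [
    [0, 0, -0.05],
    [0, 0, -0.05],
    [0, 0, -0.05],
    [0, 0, -0.05],
    [0, 0, -0.05]
  ],
  "rotation": [
    [0, 0, -0.058],
    [0, 0, -0.058],
    [0, 0, -0.058],
    [0, 0, -0.058],
    [0, 0, -0.058]
  ]
}}

```text
clock: 29.95
position: [0.4304, 0.3642, 0.2334]
tool_rot: [3.141, 0.0, 1.618]
force: [0.5, -0.3, 0.4]
grip_width: 0.0266
```

Call:
{"method": "move_arm", "body": {
  "jaw": [255, 255, 255, 255, 255, 255, 255],
  "dp": [
    [-0.0483, 0.0063, 0],
    [-0.0483, 0.0063, 0],
    [-0.0483, 0.0063, 0],
    [-0.0483, 0.0063, 0],
    [-0.0483, 0.0063, 0],
    [-0.0483, 0.0063, 0],
    [-0.0483, 0.0063, 0]
  ],
  "rotation": [
    [0, 0, 0],
    [0, 0, 0],
    [0, 0, 0],
    [0, 0, 0],
    [0, 0, 0],
    [0, 0, 0],
    [0, 0, 0]
  ]
}}

```text
clock: 30.82
position: [0.4768, 0.0943, 0.2319]
tool_rot: [3.141, 0.001, 1.612]
force: [0.9, -0.2, -0.7]
grip_width: 0.0262
```

Call:
{"method": "move_arm", "body": {
  "jaw": [255, 255, 255, 255, 255, 255, 255, 255],
  "dp": [
    [-0.0483, 0.0063, 0],
    [-0.0483, 0.0063, 0],
    [-0.0483, 0.0063, 0],
    [-0.0483, 0.0063, 0],
    [-0.0483, 0.0063, 0],
    [-0.0483, 0.0063, 0],
    [-0.0483, 0.0063, 0],
    [0, 0, 0]
  ],
  "rotation": [
    [0, 0, 0],
    [0, 0, 0],
    [0, 0, 0],
    [0, 0, 0],
    [0, 0, 0],
    [0, 0, 0],
    [0, 0, 0],
    [0, 0, 0]
  ]
}}

```text
clock: 31.82
position: [0.5228, -0.1759, 0.2315]
tool_rot: [-3.142, 0.001, 1.608]
force: [-0.4, 0.5, -0.2]
grip_width: 0.0263
```

Call:
{"method": "move_arm", "body": {
  "jaw": [255, 255, 255, 255, 255, 255, 255, 255],
  "dp": [
    [0, 0, 0.045],
    [0, 0, 0.045],
    [0, 0, 0.045],
    [0, 0, 0.045],
    [0, 0, 0.045],
    [0, 0, 0.025],
    [0, 0, 0.011],
    [0, 0, 0]
  ],
  "rotation": [
    [0, 0, 0],
    [0, 0, 0],
    [0, 0, 0],
    [0, 0, 0],
    [0, 0, 0],
    [0, 0, 0],
    [0, 0, 0],
    [0, 0, 0]
  ]
}}

```text
clock: 32.83
position: [0.5235, -0.1729, 0.0226]
tool_rot: [3.141, 0.0, 1.612]
force: [-0.6, -0.8, 0.5]
grip_width: 0.0265
```

Call:
{"method": "move_arm", "body": {
  "jaw": [255, 255],
  "dp": [
    [0, 0, 0.0015],
    [0, 0, 0]
  ],
  "rotation": [
    [0, 0, 0],
    [0, 0, 0]
  ]
}}

```text
clock: 33.08
position: [0.5235, -0.1733, 0.0216]
tool_rot: [3.141, 0.0, 1.611]
force: [0.5, 0.4, -1.0]
grip_width: 0.0262
```

Call:
{"method": "move_arm", "body": {
  "jaw": [255, 255],
  "dp": [
    [0, 0, 0.0015],
    [0, 0, 0]
  ],
  "rotation": [
    [0, 0, 0],
    [0, 0, 0]
  ]
}}

```text
clock: 33.33
position: [0.5232, -0.1732, 0.0198]
tool_rot: [3.142, 0.0, 1.612]
force: [-0.4, -0.2, -0.3]
grip_width: 0.0263
```

Call:
{"method": "move_arm", "body": {
  "jaw": [255, 255],
  "dp": [
    [0, 0, 0.0013],
    [0, 0, 0]
  ],
  "rotation": [
    [0, 0, 0],
    [0, 0, 0]
  ]
}}

```text
clock: 33.58
position: [0.5231, -0.1731, 0.0186]
tool_rot: [-3.141, -0.0, 1.612]
force: [-0.6, 1.0, -0.8]
grip_width: 0.0266
```

Call:
{"method": "move_arm", "body": {
  "jaw": [255, 255],
  "dp": [
    [0, 0, 0.0012],
    [0, 0, 0]
  ],
  "rotation": [
    [0, 0, 0],
    [0, 0, 0]
  ]
}}

```text
clock: 33.83
position: [0.5232, -0.1731, 0.0177]
tool_rot: [-3.142, -0.0, 1.612]
force: [0.2, -0.9, 0.5]
grip_width: 0.0265
```

Call:
{"method": "move_arm", "body": {
  "jaw": [135, 135, 135, 135, 135, 135, 135, 135, 135],
  "dp": [
    [0, 0, 0],
    [0, 0, 0],
    [0, 0, 0],
    [0, 0, -0.02],
    [0, 0, -0.05],
    [0, 0, -0.05],
    [0, 0, -0.05],
    [0, 0, -0.05],
    [0, 0, -0.05]
  ],
  "rotation": [
    [0, 0, 0],
    [0, 0, 0],
    [0, 0, 0],
    [0, 0, 0],
    [0, 0, 0],
    [0, 0, 0],
    [0, 0, 0],
    [0, 0, 0],
    [0, 0, 0]
  ]
}}

```text
clock: 34.95
position: [0.5229, -0.1728, 0.2362]
tool_rot: [3.141, 0.0, 1.612]
force: [0.0, -0.4, 0.3]
grip_width: 0.0404
```

```bash
python3 - <<'E'
from h import *; from plan import to
s=bot.observe(); p=s["position"];yaw=s["tool_rot"][2]; print(np.round(p,4),yaw)
c,im=shot("wrist","w9.png"); ct,t=shot("top","t9.png")
a=cv2.resize(t[140:320,150:460],None,fx=2,fy=2)
cv2.imwrite("pics/mix9.png",np.hstack([cv2.resize(im,(480,360)),cv2.resize(t[190:280,300:380],(320,360),interpolation=cv2.INTER_CUBIC)]))
# knob, wrist w1 (312,362) + top
X,e=tri([(ct,((598+.5)/4-.5+280,(438+.5)/4-.5+160))]*1+[(ct,(0,0))]) if 0 else (0,0)
to([p[0],p[1],.42],yaw,[.6155,-.1262,.32],1.611)
E
```

```text
[ 0.5229 -0.1728  0.2362] 1.6121753148279354
shift [0.0536 0.118  0.125 ] rows>=3.0 rz 0.0004 rows>=0.0
```

View pics/mix9.png

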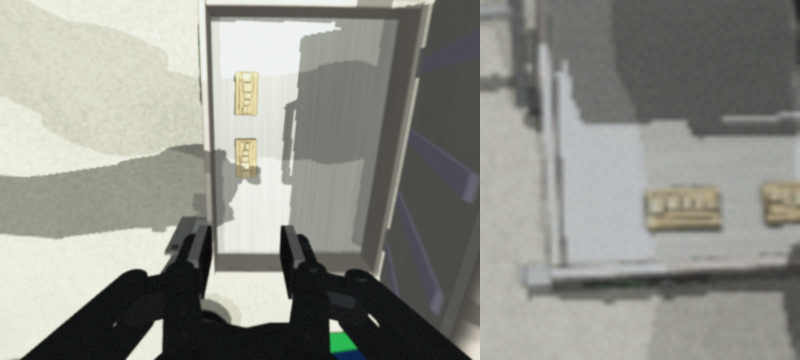

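Both models stand on the floor. Next I'll lift the hood off the rod.

Call:
{"method": "move_arm", "body": {
  "jaw": [135, 135, 135, 135, 135, 150, 150, 150, 150],
  "dp": [
    [0, 0, -0.046],
    [0, 0, -0.046],
    [0, 0, -0.046],
    [0, 0, -0.046],
    [0, 0, -0.046],
    [0.0179, 0.0397, 0],
    [0.0179, 0.0397, 0],
    [0.0179, 0.0397, 0],
    [0, 0, 0]
  ],
  "rotation": [
    [0, 0, 0],
    [0, 0, 0],
    [0, 0, 0],
    [0, 0, 0],
    [0, 0, 0],
    [0, 0, 0],
    [0, 0, 0],
    [0, 0, 0],
    [0, 0, 0]
  ]
}}

```text
clock: 36.17
position: [0.6175, -0.1242, 0.4173]
tool_rot: [-3.141, -0.002, 1.615]
force: [-0.3, 0.1, 0.2]
grip_width: 0.0352
```

Call:
{"method": "move_arm", "body": {
  "jaw": [150, 150, 150, 150, 255, 255, 255, 255, 255],
  "dp": [
    [0, 0, 0.04],
    [0, 0, 0.04],
    [0, 0, 0.04],
    [0, 0, 0.0115],
    [0, 0, 0],
    [0, 0, 0],
    [0, 0, 0],
    [0, 0, 0],
    [0, 0, 0]
  ],
  "rotation": [
    [0, 0, 0],
    [0, 0, 0],
    [0, 0, 0],
    [0, 0, 0],
    [0, 0, 0],
    [0, 0, 0],
    [0, 0, 0],
    [0, 0, 0],
    [0, 0, 0]
  ],
  "squeeze": 40
}}

```text
clock: 37.3
position: [0.6184, -0.1263, 0.314]
tool_rot: [3.137, -0.0, 1.612]
force: [16.3, -0.6, -10.4]
grip_width: 0.0103
```

```bash
python3 - <<'E'
from arc import *
rows(hood,np.linspace(1.19,1.40,9))
E
```

```text
1.22: [0, 0.0089, -0.0028],
1.24: [0, 0.0090, -0.0026],
1.27: [0, 0.0091, -0.0023],
1.29: [0, 0.0091, -0.0021],
1.32: [0, 0.0092, -0.0019],
1.35: [0, 0.0092, -0.0016],
1.37: [0, 0.0093, -0.0014],
1.40: [0, 0.0093, -0.0011],
```

Call:
{"method": "move_arm", "body": {
  "jaw": [255, 255, 255, 255, 255, 255, 255, 255, 255, 255],
  "dp": [
    [0, 0.0089, -0.0028],
    [0, 0.009, -0.0026],
    [0, 0.0091, -0.0023],
    [0, 0.0091, -0.0021],
    [0, 0.0092, -0.0019],
    [0, 0.0092, -0.0016],
    [0, 0.0093, -0.0014],
    [0, 0.0093, -0.0011],
    [0, 0.004, 0],
    [0, 0, 0]
  ],
  "rotation": [
    [0, 0, 0],
    [0, 0, 0],
    [0, 0, 0],
    [0, 0, 0],
    [0, 0, 0],
    [0, 0, 0],
    [0, 0, 0],
    [0, 0, 0],
    [0, 0, 0],
    [0, 0, 0]
  ]
}}

```text
clock: 38.55
position: [0.6792, -0.1241, 0.3267]
tool_rot: [3.139, 0.001, 1.611]
force: [-2.4, -3.8, 12.1]
grip_width: 0.0108
```

Call:
{"method": "move_arm", "body": {
  "jaw": [150, 150, 150, 150, 150, 150, 150],
  "dp": [
    [0, 0, 0],
    [0, 0, 0],
    [0, 0, 0],
    [0, 0, 0],
    [0, 0, -0.035],
    [0, 0, -0.035],
    [0, 0, -0.035]
  ],
  "rotation": [
    [0, 0, 0],
    [0, 0, 0],
    [0, 0, 0],
    [0, 0, 0],
    [0, 0, 0],
    [0, 0, 0],
    [0, 0, 0]
  ]
}}

```text
clock: 39.42
position: [0.6782, -0.1238, 0.41]
tool_rot: [-3.142, -0.0, 1.612]
force: [0.2, -0.2, -0.1]
grip_width: 0.035
```

Call:
{"method": "move_arm", "body": {
  "jaw": [120, 120, 120, 120, 120, 120, 120],
  "dp": [
    [0.0423, -0.0062, 0],
    [0.0423, -0.0062, 0],
    [0.0423, -0.0062, 0],
    [0.0423, -0.0062, 0],
    [0.0423, -0.0062, 0],
    [0.0423, -0.0062, 0],
    [0, 0, 0]
  ],
  "rotation": [
    [0, 0, 0],
    [0, 0, 0],
    [0, 0, 0],
    [0, 0, 0],
    [0, 0, 0],
    [0, 0, 0],
    [0, 0, 0]
  ]
}}

```text
clock: 40.3
position: [0.6395, 0.0809, 0.4095]
tool_rot: [3.141, -0.001, 1.616]
force: [0.3, -0.9, 0.9]
grip_width: 0.0452
```

```bash
python3 - <<'E'
from h import *
s=bot.observe(); print(s["clock"],np.round(s["position"],4),np.round(s["force"],1))
c,im=shot("side"); w=shot("wrist")[1]
cv2.imwrite("pics/s10.png",np.hstack([cv2.resize(im[90:290,210:370],(400,500),interpolation=cv2.INTER_CUBIC),cv2.resize(w[:400,200:520],(400,500))]))
from arc import *
rows(rod,np.linspace(2.05,0,16))
E
```

```text
40.3 [0.6395 0.0809 0.4095] [ 0.3 -0.9  0.9]
1.91: [0, -0.0156, -0.0068],
1.78: [0, -0.0164, -0.0046],
1.64: [0, -0.0169, -0.0023],
1.50: [0, -0.0171, -0.0000],
1.37: [0, -0.0169, 0.0023],
1.23: [0, -0.0164, 0.0046],
1.09: [0, -0.0157, 0.0068],
0.96: [0, -0.0146, 0.0089],
0.82: [0, -0.0132, 0.0108],
0.68: [0, -0.0117, 0.0125],
0.55: [0, -0.0098, 0.0139],
0.41: [0, -0.0079, 0.0152],
0.27: [0, -0.0057, 0.0161],
0.14: [0, -0.0035, 0.0167],
0.00: [0, -0.0012, 0.0170],
```

View pics/s10.png

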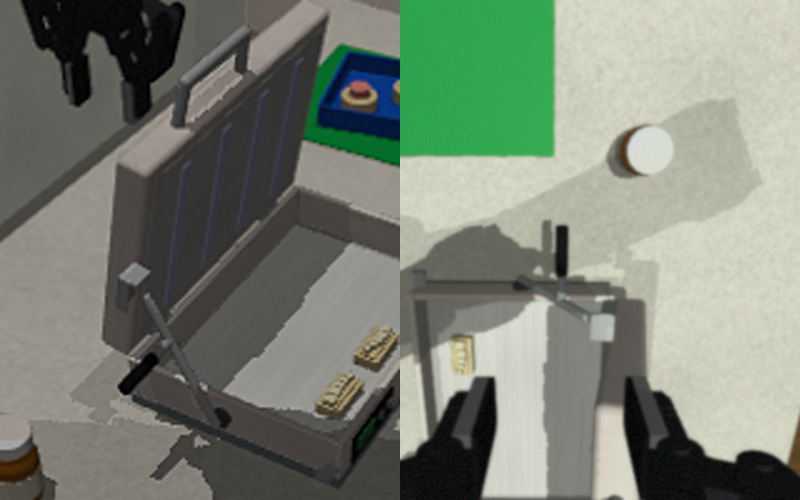

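The hood is up, the rod leans free of the socket, and both models stand. Now I'll fold the rod.

Call:
{"method": "move_arm", "body": {
  "jaw": [120, 120, 120, 120, 120, 120, 120, 120],
  "dp": [
    [-0.003, 0, 0.05],
    [0, 0, 0.055],
    [0, 0, 0.055],
    [0, 0, 0.055],
    [0, 0, 0.055],
    [0, 0, 0.055],
    [0, 0, 0.035],
    [0, 0, 0.0185]
  ],
  "rotation": [
    [0, 0, 0],
    [0, 0, 0],
    [0, 0, 0],
    [0, 0, 0],
    [0, 0, 0],
    [0, 0, 0],
    [0, 0, 0],
    [0, 0, 0]
  ]
}}

```text
clock: 41.4
position: [0.6401, 0.0742, 0.1048]
tool_rot: [-3.14, 0.0, 1.61]
force: [1.1, 0.4, 0.3]
grip_width: 0.0452
```

Call:
{"method": "move_arm", "body": {
  "jaw": [255, 255, 255, 255, 255],
  "dp": [
    [0, 0, 0],
    [0, 0, 0],
    [0, 0, 0],
    [0, 0, 0],
    [0, 0, 0]
  ],
  "rotation": [
    [0, 0, 0],
    [0, 0, 0],
    [0, 0, 0],
    [0, 0, 0],
    [0, 0, 0]
  ],
  "squeeze": 20
}}

```text
clock: 42.02
position: [0.6411, 0.0755, 0.1072]
tool_rot: [3.14, -0.0, 1.611]
force: [4.2, -1.1, 6.6]
grip_width: 0.0122
```

Call:
{"method": "move_arm", "body": {
  "jaw": [255, 255, 255, 255, 255],
  "dp": [
    [0, -0.0156, -0.0068],
    [0, -0.0164, -0.0046],
    [0, -0.0169, -0.0023],
    [0, -0.0171, 0],
    [0, -0.0169, 0.0023]
  ],
  "rotation": [
    [0, 0, 0],
    [0, 0, 0],
    [0, 0, 0],
    [0, 0, 0],
    [0, 0, 0]
  ]
}}

```text
clock: 42.65
position: [0.573, 0.0729, 0.1153]
tool_rot: [-3.141, -0.0, 1.612]
force: [2.2, 2.9, 0.7]
grip_width: 0.0122
```

Call:
{"method": "move_arm", "body": {
  "jaw": [255, 255, 255, 255, 255, 255, 255, 255, 255, 255],
  "dp": [
    [0, -0.0164, 0.0046],
    [0, -0.0157, 0.0068],
    [0, -0.0146, 0.0089],
    [0, -0.0132, 0.0108],
    [0, -0.0117, 0.0125],
    [0, -0.0098, 0.0139],
    [0, -0.0079, 0.0152],
    [0, -0.0057, 0.0161],
    [0, -0.0035, 0.0167],
    [0, -0.001, 0.016]
  ],
  "rotation": [
    [0, 0, 0],
    [0, 0, 0],
    [0, 0, 0],
    [0, 0, 0],
    [0, 0, 0],
    [0, 0, 0],
    [0, 0, 0],
    [0, 0, 0],
    [0, 0, 0],
    [0, 0, 0]
  ]
}}

```text
clock: 43.9
position: [0.494, 0.0694, 0.0172]
tool_rot: [-3.141, 0.0, 1.612]
force: [-1.1, 2.8, 0.3]
grip_width: 0.0125
```

Call:
{"method": "move_arm", "body": {
  "jaw": [120, 120, 120, 120, 120, 120, 120, 120],
  "dp": [
    [0, 0, 0],
    [0, 0, 0],
    [0, 0, 0],
    [0, 0, -0.05],
    [0, 0, -0.055],
    [0, 0, -0.055],
    [0, 0, -0.055],
    [0, 0, -0.055]
  ],
  "rotation": [
    [0, 0, 0],
    [0, 0, 0],
    [0, 0, 0],
    [0, 0, 0],
    [0, 0, 0],
    [0, 0, 0],
    [0, 0, 0],
    [0, 0, 0]
  ]
}}

```text
clock: 44.9
position: [0.4943, 0.0693, 0.2361]
tool_rot: [3.141, 0.0, 1.612]
force: [-1.0, -0.6, -0.5]
grip_width: 0.045
```

Call:
{"method": "move_arm", "body": {
  "jaw": [150, 150, 150, 150, 150, 150, 150, 150, 150, 150],
  "dp": [
    [0, 0, -0.055],
    [0, 0, -0.055],
    [0, 0, -0.055],
    [0, 0, -0.055],
    [-0.0417, 0.0369, 0],
    [-0.0417, 0.0369, 0],
    [-0.0417, 0.0369, 0],
    [-0.0417, 0.0369, 0],
    [-0.0417, 0.0369, 0],
    [-0.0417, 0.0369, 0]
  ],
  "rotation": [
    [0, 0, 0],
    [0, 0, 0],
    [0, 0, 0],
    [0, 0, 0],
    [0, 0, 0],
    [0, 0, 0],
    [0, 0, 0],
    [0, 0, 0],
    [0, 0, 0],
    [0, 0, 0]
  ]
}}

```text
clock: 46.15
position: [0.6803, -0.1246, 0.4106]
tool_rot: [3.141, 0.0, 1.611]
force: [0.3, 0.4, 1.4]
grip_width: 0.0349
```

```bash
python3 - <<'E'
from h import *
s=bot.observe(); print(s["clock"],np.round(s["position"],4),np.round(s["force"],1))
from arc import *
rows(hood,np.r_[np.linspace(1.395,0,21)])
E
```

```text
46.15 [ 0.6803 -0.1246  0.4106] [0.3 0.4 1.4]
1.33: [0, -0.0246, 0.0037],
1.26: [0, -0.0243, 0.0054],
1.19: [0, -0.0239, 0.0070],
1.12: [0, -0.0233, 0.0087],
1.05: [0, -0.0227, 0.0103],
0.98: [0, -0.0219, 0.0119],
0.91: [0, -0.0210, 0.0134],
0.84: [0, -0.0200, 0.0148],
0.77: [0, -0.0189, 0.0161],
0.70: [0, -0.0178, 0.0174],
0.63: [0, -0.0165, 0.0186],
0.56: [0, -0.0152, 0.0197],
0.49: [0, -0.0138, 0.0207],
0.42: [0, -0.0123, 0.0216],
0.35: [0, -0.0108, 0.0225],
0.28: [0, -0.0092, 0.0231],
0.21: [0, -0.0075, 0.0237],
0.14: [0, -0.0059, 0.0242],
0.07: [0, -0.0042, 0.0245],
0.00: [0, -0.0024, 0.0248],
```

Call:
{"method": "move_arm", "body": {
  "jaw": [150, 150, 150, 255, 255, 255, 255, 255],
  "dp": [
    [0, -0.001, 0.04],
    [0, 0, 0.04],
    [0, 0, 0.025],
    [0, 0, 0],
    [0, 0, 0],
    [0, 0, 0],
    [0, 0, 0],
    [0, 0, 0]
  ],
  "rotation": [
    [0, 0, 0],
    [0, 0, 0],
    [0, 0, 0],
    [0, 0, 0],
    [0, 0, 0],
    [0, 0, 0],
    [0, 0, 0],
    [0, 0, 0]
  ],
  "squeeze": 40
}}

```text
clock: 47.15
position: [0.6789, -0.1235, 0.3267]
tool_rot: [3.141, 0.0, 1.611]
force: [0.3, -2.6, -4.2]
grip_width: 0.0106
```

Call:
{"method": "move_arm", "body": {
  "jaw": [255, 255, 255, 255, 255],
  "dp": [
    [0, -0.0246, 0.0037],
    [0, -0.0243, 0.0054],
    [0, -0.0239, 0.007],
    [0, -0.0233, 0.0087],
    [0, -0.0227, 0.0103]
  ],
  "rotation": [
    [0, 0, 0],
    [0, 0, 0],
    [0, 0, 0],
    [0, 0, 0],
    [0, 0, 0]
  ]
}}

```text
clock: 47.78
position: [0.5841, -0.1266, 0.2991]
tool_rot: [3.139, -0.0, 1.612]
force: [0.8, 0.8, 2.0]
grip_width: 0.01
```

Call:
{"method": "move_arm", "body": {
  "jaw": [255, 255, 255, 255, 255],
  "dp": [
    [0, -0.0219, 0.0119],
    [0, -0.021, 0.0134],
    [0, -0.02, 0.0148],
    [0, -0.0189, 0.0161],
    [0, -0.0178, 0.0174]
  ],
  "rotation": [
    [0, 0, 0],
    [0, 0, 0],
    [0, 0, 0],
    [0, 0, 0],
    [0, 0, 0]
  ]
}}

```text
clock: 48.4
position: [0.5043, -0.1297, 0.2399]
tool_rot: [3.14, -0.0, 1.612]
force: [2.8, 2.1, -2.0]
grip_width: 0.0107
```

Call:
{"method": "move_arm", "body": {
  "jaw": [255, 255, 255, 255, 255],
  "dp": [
    [0, -0.0165, 0.0186],
    [0, -0.0152, 0.0197],
    [0, -0.0138, 0.0207],
    [0, -0.0123, 0.0216],
    [0, -0.0108, 0.0225]
  ],
  "rotation": [
    [0, 0, 0],
    [0, 0, 0],
    [0, 0, 0],
    [0, 0, 0],
    [0, 0, 0]
  ]
}}

```text
clock: 49.02
position: [0.4495, -0.1318, 0.157]
tool_rot: [3.14, -0.0, 1.612]
force: [1.2, 2.8, -0.8]
grip_width: 0.0105
```

Call:
{"method": "move_arm", "body": {
  "jaw": [255, 255, 255, 255, 255, 255],
  "dp": [
    [0, -0.0092, 0.0231],
    [0, -0.0075, 0.0237],
    [0, -0.0059, 0.0242],
    [0, -0.0042, 0.0245],
    [0, -0.0024, 0.0248],
    [0, 0, 0.0015]
  ],
  "rotation": [
    [0, 0, 0],
    [0, 0, 0],
    [0, 0, 0],
    [0, 0, 0],
    [0, 0, 0],
    [0, 0, 0]
  ]
}}

```text
clock: 49.78
position: [0.4258, -0.133, 0.0591]
tool_rot: [-3.14, -0.0, 1.612]
force: [-4.7, 3.3, -3.0]
grip_width: 0.0106
```

```bash
python3 - <<'E'
from h import *
s=bot.observe(); print(s["clock"],np.round(s["position"],4),np.round(s["force"],1))
# knob: wrist w1 pixel (312,362) at TCP (.4273,-.1323,.3311) + top pixel
c=calibration("wrist"); c=dict(c); c["T"]=np.array([[0.999,0.037,0.012,0.424],[0.039,-0.946,-0.322,-0.048],[-0.001,0.322,-0.947,0.473],[0,0,0,1]])
ct=calibration("top"); B=np.load("box.npy")
X,e=tri([(ct,((598+.5)/4-.5+280,(438+.5)/4-.5+160)),(c,(312,364))]); a=B[2]
R=np.array([[np.cos(a),np.sin(a)],[-np.sin(a),np.cos(a)]]); b=R@(X[:2]-B[:2])
print("knob",X.round(4),e,"box",b.round(4),"ang",np.arctan2(X[2]-.115,b[0]+.148))
E
```

```text
49.775 [ 0.4258 -0.133   0.0591] [-4.7  3.3 -3. ]
knob [ 0.4177 -0.2727  0.1795] [0.0005, 0.0005] box [-0.1789 -0.1005] ang 2.017147022422413
```

The hood is shut. I'll release the handle, then push the lever over with closed fingers, starting behind the knob.

Call:
{"method": "move_arm", "body": {
  "jaw": [150, 150, 150, 150, 150, 150, 150, 150, 150, 150],
  "dp": [
    [0, 0, 0],
    [0, 0, 0],
    [0, 0, 0],
    [0, 0, 0],
    [0, 0, -0.05],
    [0, 0, -0.05],
    [0, 0, -0.05],
    [0, 0, -0.05],
    [0, 0, -0.05],
    [0, 0, -0.05]
  ],
  "rotation": [
    [0, 0, 0],
    [0, 0, 0],
    [0, 0, 0],
    [0, 0, 0],
    [0, 0, 0],
    [0, 0, 0],
    [0, 0, 0],
    [0, 0, 0],
    [0, 0, 0],
    [0, 0, 0]
  ]
}}

```text
clock: 51.02
position: [0.4259, -0.1335, 0.3008]
tool_rot: [3.142, 0.0, 1.612]
force: [0.7, -1.4, 0.3]
grip_width: 0.0351
```

Call:
{"method": "move_arm", "body": {
  "jaw": [255, 255, 255, 255, 255],
  "dp": [
    [-0.0433, -0.0189, 0],
    [-0.0433, -0.0189, 0],
    [-0.0433, -0.0189, 0],
    [-0.0433, -0.0189, 0],
    [0, 0, 0]
  ],
  "rotation": [
    [0, 0, 0],
    [0, 0, 0],
    [0, 0, 0],
    [0, 0, 0],
    [0, 0, 0]
  ]
}}

```text
clock: 51.65
position: [0.3701, -0.2766, 0.2991]
tool_rot: [-3.141, -0.0, 1.608]
force: [0.0, 0.6, 0.8]
grip_width: 0.0003
```

Call:
{"method": "move_arm", "body": {
  "jaw": [255, 255, 255, 255, 255],
  "dp": [
    [0, 0, 0.04],
    [0, 0, 0.04],
    [0, 0, 0.04],
    [0, 0, 0.03],
    [0, 0, 0.018]
  ],
  "rotation": [
    [0, 0, 0],
    [0, 0, 0],
    [0, 0, 0],
    [0, 0, 0],
    [0, 0, 0]
  ]
}}

```text
clock: 52.28
position: [0.3715, -0.2736, 0.1641]
tool_rot: [-3.141, -0.001, 1.613]
force: [-0.1, -0.6, -0.3]
grip_width: 0.0005
```

Call:
{"method": "move_arm", "body": {
  "jaw": [255, 255, 255, 255, 255],
  "dp": [
    [0, 0.0125, 0],
    [0, 0.0125, 0],
    [0, 0.0125, 0],
    [0, 0.0125, 0],
    [0, 0.0125, 0]
  ],
  "rotation": [
    [0, 0, 0],
    [0, 0, 0],
    [0, 0, 0],
    [0, 0, 0],
    [0, 0, 0]
  ]
}}

```text
clock: 52.9
position: [0.4221, -0.2725, 0.1651]
tool_rot: [3.141, 0.0, 1.612]
force: [-2.3, -0.6, 1.6]
grip_width: -0.0001
```

Call:
{"method": "move_arm", "body": {
  "jaw": [255, 255, 255, 255, 255],
  "dp": [
    [0, 0.0125, -0.001],
    [0, 0.0125, -0.001],
    [0, 0.0125, -0.002],
    [0, 0.0125, -0.002],
    [0, 0.0125, -0.002]
  ],
  "rotation": [
    [0, 0, 0],
    [0, 0, 0],
    [0, 0, 0],
    [0, 0, 0],
    [0, 0, 0]
  ]
}}

```text
clock: 53.52
position: [0.4719, -0.2704, 0.1715]
tool_rot: [-3.142, -0.0, 1.612]
force: [-1.6, -0.0, -0.4]
grip_width: 0.0003
```

```bash
python3 - <<'E'
from h import *
s=bot.observe(); print(s["clock"],np.round(s["position"],4),np.round(s["force"],1))
t=shot("top")[1];sd=shot("side")[1]
w=shot("wrist")[1]
cv2.imwrite("pics/v11.png",np.hstack([cv2.resize(sd[140:260,320:440],(400,400),interpolation=cv2.INTER_CUBIC),cv2.resize(w[180:480,170:470],(400,400))]))
E
```

```text
53.525 [ 0.4719 -0.2704  0.1715] [-1.6 -0.  -0.4]
```

Call:
{"method": "move_arm", "body": {
  "jaw": [255, 255, 255, 255, 255, 255, 255],
  "dp": [
    [0, -0.004, -0.02],
    [0, 0, -0.035],
    [0, 0, -0.035],
    [0, 0.03, 0],
    [0, 0.03, 0],
    [0, 0, 0.028],
    [0, 0, 0.025]
  ],
  "rotation": [
    [0, 0, 0],
    [0, 0, 0],
    [0, 0, 0],
    [0, 0, 0],
    [0, 0, 0],
    [0, 0, 0],
    [0, 0, 0]
  ]
}}

```text
clock: 54.55
position: [0.5158, -0.2688, 0.2011]
tool_rot: [3.141, 0.0, 1.612]
force: [0.1, 0.4, 0.2]
grip_width: -0.0002
```

Call:
{"method": "move_arm", "body": {
  "jaw": [255, 255, 255, 255],
  "dp": [
    [0, 0, 0.01],
    [0, 0, 0.01],
    [0, 0, 0.01],
    [0, 0, 0.008]
  ],
  "rotation": [
    [0, 0, 0],
    [0, 0, 0],
    [0, 0, 0],
    [0, 0, 0]
  ]
}}

```text
clock: 55.05
position: [0.5201, -0.2686, 0.1727]
tool_rot: [3.133, 0.002, 1.612]
force: [24.4, -0.9, 25.0]
grip_width: -0.0002
```

Contact is on the knob's front flank, with force (24, 25). I'll back off, re-centre on top of it and follow the arc.

Call:
{"method": "move_arm", "body": {
  "jaw": [255, 255, 255, 255],
  "dp": [
    [0, 0, -0.03],
    [0, 0, -0.02],
    [0, -0.028, 0],
    [0, 0, 0.015]
  ],
  "rotation": [
    [0, 0, 0],
    [0, 0, 0],
    [0, 0, 0],
    [0, 0, 0]
  ]
}}

```text
clock: 55.55
position: [0.4929, -0.2704, 0.1991]
tool_rot: [3.141, 0.002, 1.61]
force: [0.5, 0.0, 0.6]
grip_width: -0.0001
```

Call:
{"method": "move_arm", "body": {
  "jaw": [255, 255, 255],
  "dp": [
    [0, 0, 0.012],
    [0, 0.002, 0.01],
    [0, 0.003, 0.008]
  ],
  "rotation": [
    [0, 0, 0],
    [0, 0, 0],
    [0, 0, 0]
  ]
}}

```text
clock: 55.92
position: [0.4985, -0.2691, 0.1741]
tool_rot: [3.141, -0.0, 1.612]
force: [1.5, 0.1, 2.9]
grip_width: -0.0002
```

Call:
{"method": "move_arm", "body": {
  "jaw": [255, 255, 255],
  "dp": [
    [0, 0.007, 0.01],
    [0, 0.007, 0.01],
    [0, 0.004, 0.006]
  ],
  "rotation": [
    [0, 0, 0],
    [0, 0, 0],
    [0, 0, 0]
  ]
}}

```text
clock: 56.3
position: [0.5123, -0.2686, 0.153]
tool_rot: [-3.141, -0.0, 1.612]
force: [-0.5, 0.6, 1.1]
grip_width: 0.0
```

Call:
{"method": "move_arm", "body": {
  "jaw": [255, 255],
  "dp": [
    [0, 0, 0.004],
    [0, 0, 0]
  ],
  "rotation": [
    [0, 0, 0],
    [0, 0, 0]
  ]
}}

```text
clock: 56.55
position: [0.5117, -0.2687, 0.1503]
tool_rot: [-3.141, -0.0, 1.612]
force: [0.3, 0.2, -0.7]
grip_width: 0.0002
```

Call:
{"method": "move_arm", "body": {
  "jaw": [255, 255],
  "dp": [
    [0, 0, 0.003],
    [0, 0, 0]
  ],
  "rotation": [
    [0, 0, 0],
    [0, 0, 0]
  ]
}}

```text
clock: 56.8
position: [0.5121, -0.2689, 0.1483]
tool_rot: [3.141, 0.0, 1.612]
force: [-0.1, -0.9, 0.3]
grip_width: 0.0002
```

Call:
{"method": "move_arm", "body": {
  "jaw": [255, 255],
  "dp": [
    [0, 0, 0.003],
    [0, 0, 0]
  ],
  "rotation": [
    [0, 0, 0],
    [0, 0, 0]
  ]
}}

```text
clock: 57.05
position: [0.5126, -0.269, 0.147]
tool_rot: [3.14, 0.001, 1.612]
force: [-5.5, 1.3, 21.7]
grip_width: -0.0001
```

Call:
{"method": "move_arm", "body": {
  "jaw": [255, 255, 255, 255, 255, 255, 255, 255, 255, 255],
  "dp": [
    [0, 0, -0.03],
    [0, 0, -0.05],
    [0, 0, -0.05],
    [0, 0, -0.05],
    [0, 0, -0.05],
    [-0.05, 0, 0],
    [-0.05, 0, 0],
    [-0.05, 0, 0],
    [-0.05, 0, 0],
    [-0.05, 0, 0]
  ],
  "rotation": [
    [0, 0, 0],
    [0, 0, 0],
    [0, 0, 0],
    [0, 0, 0],
    [0, 0, 0],
    [0, 0, 0],
    [0, 0, 0],
    [0, 0, 0],
    [0, 0, 0],
    [0, 0, 0]
  ]
}}

```text
clock: 58.3
position: [0.5199, -0.4699, 0.3296]
tool_rot: [-3.141, -0.0, 1.612]
force: [0.1, -0.8, 1.0]
grip_width: -0.0001
```

```bash
python3 - <<'E'
from h import *
B=np.load("box.npy")
ct,t=shot("top","t12.png");cs,sd=shot("side","s12.png")
for n,p in (("knob0",[-.073,-.1005,.137]),("tip0",[-.139,.184,.0345]),("handle0",[-.165,.04,.078]),("cornerFL",[-.12,.17,.095])):
    print(n,"top",proj(ct,boxw(B,[p])).round(1),"side",proj(cs,boxw(B,[p])).round(1))
a=cv2.resize(t[160:300,280:450],(480,396),interpolation=cv2.INTER_CUBIC)
b=cv2.resize(sd[150:310,250:440],(480,404),interpolation=cv2.INTER_CUBIC)
cv2.imwrite("pics/fin.png",np.hstack([cv2.resize(t[160:300,280:450],(400,330),interpolation=cv2.INTER_CUBIC),cv2.resize(sd[150:307,250:440],(400,330),interpolation=cv2.INTER_CUBIC)]))
# difference to the start picture: handle/hood/rod region
t0=cv2.imread("pics/top0.png"); print("mat beige",cv2.countNonZero(cv2.inRange(cv2.cvtColor(t,cv2.COLOR_BGR2HSV),(15,40,110),(35,160,255))[215:305,165:262]))
E
```

```text
knob0 top [[421.  230.7]] side [[380.3 175.5]]
tip0 top [[313.  268.4]] side [[350.9 283.2]]
handle0 top [[367.6 272.5]] side [[388.3 236.7]]
cornerFL top [[317.5 257.9]] side [[347.5 258.5]]
mat beige 0
```

View pics/fin.png

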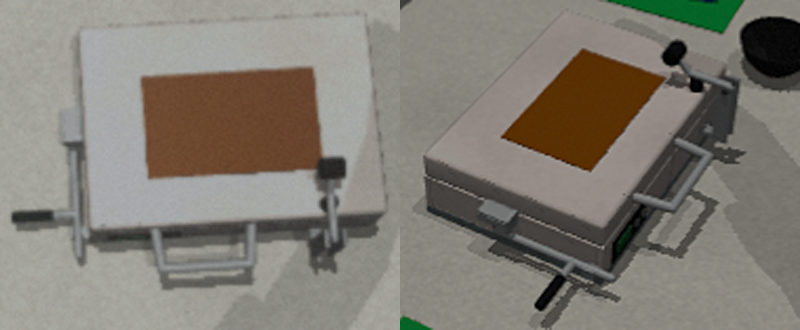

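The final views agree with the predictions: knob at (421,231) top and (381,175) side, rod tip at (314,268), handle at (367,273). The gripper touches nothing, so I'm handing in the job.

```bash
python3 -c "
from workcell import workorder,bot
print(workorder.job_done(), bot.observe()['clock'])"
```

```text
the job is handed in; nothing more can be done
the job is handed in; nothing more can be done
```

The job is done and handed in at about 58 s of the 210 s. I propped the hood on the rod and stood both beige models (only two were there) teeth up on the chamber floor. Then I lifted the hood off, folded the rod onto its rest, shut the hood and swung the clamp lever down.

**Last checks:** In the final pictures the lever knob, rod tip and handle sat within about 1 px of where the fully down, at-rest and shut positions should appear. No model was left on the mat. I did not move the pink look-alikes, jar, bowl or brush, but I did not measure them again at the end. I also did not check the models again once the hood was shut; they stood flat in the last look before that.

**What went off plan:**
- **First model:** it was pressed onto the chamber floor with about 72 N at the wrist for a moment. I backed off straight away and it stood flat. That is under the 120 N wrist limit, and I judged it a fingertip and model contact, not the gripper's body.
- **First hood lift:** it ran about 3 mm off the true arc, with a side force of about 29 N, until I corrected it.
- **Clamp knob:** my first push down met the knob's front flank at about 35 N. I then re-centred on top of it.

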